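# Hold the check filter in the photometer's lamp slot

## Robot

A 6-joint arm with a two-finger parallel gripper is mounted at the origin on the work surface. World frame = base frame: x ahead of the robot, y to its left, z up, the work surface at z = 0. Lengths are in mm, angles in rad, forces in N, time in s.
With the tool pointing down it reaches from about 350 to 875 mm from the base axis. Payload 4.2 kg.
Tool frame: the origin (TCP) lies midway between the tips of the shut fingers; the grasp point (between the pads) lies 19 mm behind it (arm.grip_point_offset is the distance from the TCP to the grasp point, in mm); z points along the fingers, x is the direction in which the jaws open and shut, and the axes are right-handed (so a half turn about z gives the same grasp; the last joint's range is limited). The gripper opens to 85 mm and grips with 20 to 120 N. Pads are 22 mm wide; open, the fingers measure 114 mm over their backs; the gripper's body (76 mm by 85 mm) begins 54 mm behind the grasp point. The pads swing forward as they close: fully open they stand 13 mm farther back than shut.
Start: joints at [1.364, 0.385, 0.008, 0, -1.194, -0.259], TCP at [280.677, 558.408, 231.312] pointing down, gripper open.
Joint ranges: [-3.14, 3.14], [-1.21, 2.06], [-1.07, 1.41], [-3.16, 2.05], [-2.99, -0.16], [-3.1, 3.1]. Speed limits (rad/s): [2.79, 2.79, 3.14, 3.14, 3.14, 3.14].

## Interface

Orientations are given as a unit quaternion [x, y, z, w].
In Python, from bench import arm gives the robot as it stands.
- The arm moves only by the tool move_arm, never from a script. Its argument "targets" is a list of rows, each a list of 7 numbers: the shift along the tool's x, y, z in cm, then the turn, a rotation vector about the tool's x, y, z in degrees, then the closure in counts, from 0 (fully open) to 255 (shut). In form: [[x, y, z, wx, wy, wz, grip], ...]. A call has 1 to 20 rows; each row is the pose to reach, as a shift and turn from the pose commanded when the call began, along the tool's axes at that moment; what a row does not reach only later rows make up. A row lasts 1/8 s, in which the tool goes at most 62.5 mm and 10.7 degrees, less where a joint would pass 70% of its speed; a pose out of reach is approached as far as the arm can. A call with a gripper value outside its range is refused whole. The fingers move at their own pace and stop on an object; the grip force is fixed at half the most. Time passes only in rows, so rows that repeat a pose let the fingers close. It gives the time, the measured TCP pose, the force and the opening at its end, in the units of the state.
- arm.read_state(): the state, without advancing time (a new reading comes with each control period).
- arm.get_image(name): name is "scene" or "top"; returns (picture, depth): 400x640x3 uint8, blue, green, red; 400x640 float32, mm along the optical axis (not along the pixel's ray), 0 where there is no reading.
- arm.camera_params(name): a dict with "mtx" (3x3 intrinsics, pixels), "world_to_cam" (4x4, takes a point from world to camera coordinates). Camera axes: x right, y down, z forward; pixel columns grow to the right and rows downward; lengths in mm; the calibration is good to about 2 mm. A picture is of the moment at which its call begins. camera_params takes no time and is no camera call.
- arm.job_done(): hands the job in, once; it reports no verdict.
Trained networks look in the newest picture that a camera, given by its name, has taken for a name from the list of things; names that differ only in an ending like _2 or _b are one class to them, and where a whole thing is asked for, a point or a joint stands for the part that bears it (a point fixed in the world has none). Each returns a list of dicts, best first, with "score" (0 to 1); they miss things now and then, are a little off and sometimes report something else, mostly with a low value. They report only what shows in the picture. A call takes as long as a camera call. They do not tell look-alikes from the thing itself.
- arm.search_frame(thing, camera): "bbox" ([left, top, right, bottom] in pixels, round what is visible of it).
- arm.tip_of(thing, camera): "uv" ([column, row] in pixels: a listed point, or the origin of a listed thing).
The state is a dict: "clock": time; "joints": joint angles; "joint_vel": joint speeds; "joint_efforts": joint torques, N m; "position": TCP position; "ee_rot": TCP orientation; "contact_force": force on the tool from outside, world axes, zero at the start; "wrist_torque": the same for the moment, N m; "gripper_width": finger opening in mm.
Only numpy, scipy, OpenCV 4.12 (cv2) and the standard library are available. Lean on these libraries where they do the work, as an engineer would, in place of code of your own. Each camera call takes 0.05 s, during which the arm holds its last target.

## Task

Seat the aluminium cuvette block flat and square on the floor of the photometer's rectangular pocket and let go of it. Then take the blue-handled filter paddle out of its rack, lower its blade upright through the narrow slot in the dark lamp hood until the red line on the blade is level with the top of the hood, and finish while still holding the paddle there in the beam: its handle must not come down to rest on the hood. Leave the yellow paddle and the other bottles and boxes where they are.

Things in the scene. Friction and masses are not known exactly. Their poses are not given: they have to be found in the camera images.
- photometer: White bench photometer, 180 (x) by 280 (y) mm, fixed to the bench. Origin: centre of its underside, on the bench; z up; at yaw 0 its x axis points away from the robot. Its flat deck, 62 mm above the bench, covers its right part (y from -140 to 45 mm); the pocket is sunk in the deck at y = -85 mm, the dark lamp hood stands on it at y = -3 mm; on the left (y from 45 to 140 mm) is a part with a blue screen, 88 mm high.
- pocket_floor (a point): Centre of the floor of the photometer's rectangular pocket, 48 mm above the bench; axes as the photometer's. The pocket is open upward, 49 mm along x by 69 mm along y, 14 mm deep (its rim is level with the deck).
- slot_mouth (a point): Centre of the slot's mouth in the top of the dark lamp hood, 92 mm above the bench; axes as the photometer's. The slot is 42 mm along x by 8 mm along y and goes straight down, 30 mm through the hood and then into the hollow housing (free to the bench). The hood is 66 mm (x) by 34 mm (y) and stands 30 mm above the deck.
- cuvette_block: Aluminium block with a row of four cuvette wells in its top, 46 mm (x) by 66 mm (y) by 36 mm high, about 0.2 kg, standing loose on the bench. Origin: centre of its underside, z up. It fits the pocket either way round (half a turn) and then stands 22 mm above the deck.
- filter_rack: White and grey rack fixed to the bench, 80 mm (x) by 150 mm (y), top 65 mm above the bench, with two slots (43 by 9 mm, long side along its x) at y = -40 and +40 mm. Origin: centre of its underside. A paddle hangs in each slot, its handle resting on the rack's top.
- blue_paddle: Filter paddle with a blue handle, upright in one of the rack's slots, about 0.09 kg. Origin: centre of the blade's lower end; z up along the paddle. Blade 40 mm (x) by 6 mm (y), from z = 0 to 57 mm, its foot bevelled and its lower corners rounded; above it the handle, a flat bar 50 mm (x) by 16 mm (y) from z = 57 to 102 mm. In the rack the origin is 8 mm above the bench. It is the same either way round (half a turn).
- red_line (a point): Middle of the red line (3 mm high) around the blade of the blue paddle, at z = 45 mm in the paddle's frame, 12 mm below the handle; axes as the paddle's.
- yellow_paddle: The same paddle with a yellow handle, in the rack's other slot, 80 mm from the blue one: leave alone. Origin as the blue paddle's.
- wash_bottle: White bottle with a blue cap, 68 mm diameter, 150 mm high, at the back of the bench: leave alone. Origin: centre of its underside.
- reagent_bottle: Amber bottle with a white cap, 52 mm diameter, 95 mm high, at the back: leave alone. Origin: centre of its underside.
- sample_jar: Small clear jar with a red lid, 44 mm diameter, 50 mm high, on the robot's near left: leave alone. Origin: centre of its underside.
- carton: White carton with a blue band, 70 by 150 by 45 mm high, at the back right: leave alone. Origin: centre of its underside.
- tip_box: Blue box full of pipette tips, 85 by 120 by 45 mm high, at the back: leave alone. Origin: centre of its underside.
There are look-alikes about, which are no part of the job. What is shaped like the cuvette_block but green or turquoise is not meant.

How it is judged:
By the outcome, as a careful person would: the job done as asked, in the order asked, and still so for the second after the job is handed in, while the arm keeps its last pose, push and grip.
It also fails if it takes over 70 s, if anything falls off the work surface, if the arm or the gripper's body presses on something with over 40 N, if the wrist force passes 120 N, or if a joint passes its speed limit or range.

## Working session

There is one attempt and no reset: what is moved stays moved. The work goes in short steps, Python scripts to look and compute and a tool call to move; the robot and the scene stay as the last step left them, time stands still between calls to the robot, and variables do not carry over. Pictures are saved under pics/ and viewed, and the job is handed in when it is done.

Besides the shell and the picture viewer there is one more tool, called after ">>>" as name(argument=value, ...), one argument or row to a line, values as JSON. move_arm: Moves the arm, as the interface text tells. Its arguments: {"type":"object","properties":{"targets":{"type":"array","items":{"type":"array","items":{"type":"number"}}}},"required":["targets"]}

```bash
mkdir -p pics; ls; python3 - <<'E'
from bench import arm
import cv2,numpy as np
s=arm.read_state();print(s)
for n in("scene","top"):
    im,d=arm.get_image(n);cv2.imwrite(f"pics/{n}0.png",im);np.save(f"{n}0.npy",d)
    p=arm.camera_params(n);print(n,p)
    for t in["photometer","pocket_floor","slot_mouth","cuvette_block","filter_rack","blue_paddle","red_line"]:
        print(t,[(r['bbox'],round(r['score'],2)) for r in arm.search_frame(t,n)[:3]],[(r['uv'],round(r['score'],2)) for r in arm.tip_of(t,n)[:3]])
E
```

```text
pics
{'clock': 0.0, 'joints': array([ 1.36358876e+00,  3.85551979e-01,  6.63299490e-03, -5.07204322e-04,
       -1.19398866e+00, -2.58583002e-01]), 'joint_vel': array([-0.00069745,  0.00079768, -0.00021547, -0.0003963 , -0.00077598,
       -0.00200378]), 'joint_efforts': array([-4.88105923e-05, -3.92296994e+01,  1.88399470e+01,  4.18615133e+00,
       -4.63757257e-03,  1.92875476e-07]), 'position': array([280.43480745, 557.90416444, 230.22592847]), 'ee_rot': array([-5.24739406e-01,  8.51262231e-01, -6.03053514e-04, -8.97944656e-04]), 'contact_force': array([-0.38574626,  0.04335571,  0.1654698 ]), 'wrist_torque': array([ 0.01383935, -0.07173185,  0.07695922]), 'gripper_width': 85.2589970636514}
scene {'mtx': array([[405.28874769,   0.        , 319.33943896],
       [  0.        , 405.28874769, 198.23426401],
       [  0.        ,   0.        ,   1.        ]]), 'world_to_cam': array([[-9.34301065e-02,  9.95622050e-01, -2.74736828e-03,
         6.71181562e+01],
       [ 7.27484226e-01,  6.63833587e-02, -6.82905521e-01,
        -3.33031238e+02],
       [-6.79733415e-01, -6.58026026e-02,
[... 1419 characters left out ...]
8.0], 0.64)] [([312.1, 194.2], 0.82)]
pocket_floor [([243.2, 135.6, 378.0, 241.0], 0.64), ([421.5, 235.9, 457.1, 257.2], 0.24)] [([342.5, 197.2], 0.73)]
slot_mouth [([242.9, 142.6, 377.5, 244.4], 0.84)] [([309.6, 189.8], 0.65)]
cuvette_block [([466.2, 212.9, 504.8, 244.2], 0.9), ([428.4, 180.4, 460.0, 214.3], 0.83), ([425.2, 278.3, 460.0, 308.8], 0.73)] [([482.3, 229.2], 0.85), ([435.9, 248.7], 0.71), ([437.6, 140.3], 0.68)]
filter_rack [([137.2, 182.7, 215.3, 230.4], 0.78)] [([179.5, 204.6], 0.71), ([439.6, 141.9], 0.7)]
blue_paddle [([145.4, 195.1, 160.6, 218.3], 0.73)] [([165.0, 209.4], 0.67)]
red_line [([138.3, 195.4, 157.0, 216.6], 0.58)] [([154.5, 208.0], 0.75), ([309.0, 189.8], 0.68)]
```

View pics/scene0.png

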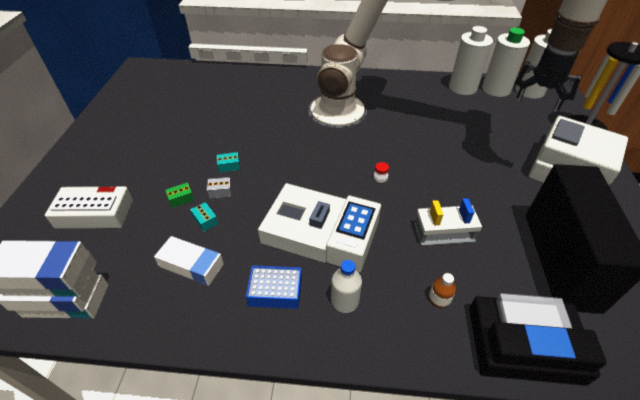

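View pics/top0.png

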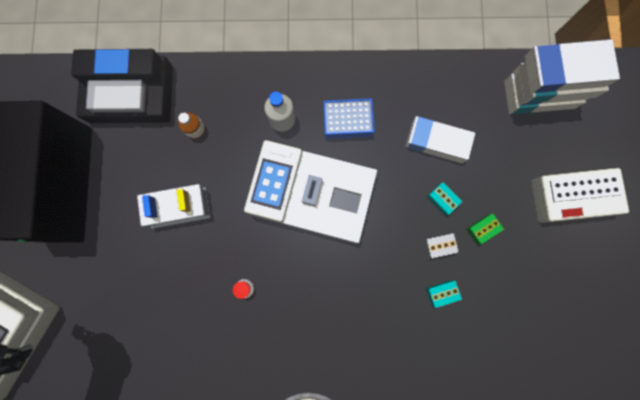

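The scene view shows the grey block at about (219,187), with two turquoise and one green look-alike around it. The photometer is at (320,220). The blue paddle is at (467,211), in the rack slot farther from the block. In the top view the block is at (442,246), the pocket at (346,200), the slot at (312,189) and the blue paddle at (148,206).

```bash
cat > h.py <<'E'
from bench import arm
import cv2,numpy as np
def cam(n):
    p=arm.camera_params(n);return p['mtx'],p['world_to_cam']
def cloud(n,d):
    K,T=cam(n);v,u=np.mgrid[:400,:640]
    c=np.stack([(u-K[0,2])/K[0,0]*d,(v-K[1,2])/K[1,1]*d,d],-1)
    return (c-T[:3,3])@T[:3,:3]
def onplane(n,uv,z):
    K,T=cam(n);uv=np.atleast_2d(np.asarray(uv,float))
    r=np.c_[(uv-K[[0,1],[2,2]])/K[0,0],np.ones(len(uv))]@T[:3,:3]
    o=-T[:3,:3].T@T[:3,3]
    return o+r*((z-o[2])/r[:,2])[:,None]
def proj(n,P):
    K,T=cam(n);c=np.atleast_2d(P)@T[:3,:3].T+T[:3,3];c=c@K.T;return c[:,:2]/c[:,2:]
E
python3 - <<'E'
from h import *
crops={'scene':[(185,140,60,55),(250,175,140,105),(405,190,90,60)],'top':[(415,225,60,45),(235,130,150,120),(130,175,90,60)]}
for n in crops:
    im=cv2.imread(f"pics/{n}0.png");d=np.load(f"{n}0.npy");P=cloud(n,d)
    print(n,'bench z',np.median(P[260:300,330:360,2]) )
    for i,(x,y,w,h) in enumerate(crops[n]):
        f=min(800//w,600//h)
        cv2.imwrite(f"pics/{n}c{i}.png",cv2.resize(im[y:y+h,x:x+w],None,fx=f,fy=f,interpolation=cv2.INTER_CUBIC))
    pts={'scene':[(219,187),(228,157),(291,211),(320,212),(310,235),(467,205),(437,207)],'top':[(442,246),(445,294),(346,200),(312,189),(350,220),(148,206),(183,200),(165,210)]}[n]
    for u,v in pts: print((u,v),P[v,u].round(1), P[v-1:v+2,u-1:u+2,2].round(0).ravel())
E
cd pics; python3 -c "
import cv2
for n in('scene','top'):
  for i in range(3): print(n,i,cv2.imread(f'{n}c{i}.png').shape)"
```

```text
scene bench z 96.73860703934845
(219, 187) [ 473.6 -318.7   34.1] [35. 36. 33. 35. 34. 35. 36. 34. 36.]
(228, 157) [ 341.3 -324.9   34.9] [36. 37. 36. 37. 35. 38. 33. 32. 34.]
(291, 211) [557.9 -92.8  46.5] [45. 47. 47. 46. 46. 48. 47. 47. 45.]
(320, 212) [575.5 -11.5  70.9] [82. 70. 65. 76. 71. 92. 74. 65. 93.]
(310, 235) [647.1 -30.4  61.5] [62. 59. 61. 61. 61. 59. 61. 59. 61.]
(467, 205) [548.8 365.1 107. ] [109. 110. 109. 108. 107. 110. 108. 108. 109.]
(437, 207) [565.8 286.8 110.3] [108. 110. 109. 108. 110. 110. 110. 108. 111.]
top bench z 0.05019338764077427
(442, 246) [ 457.5 -323.2   35.5] [37. 37. 36. 38. 36. 38. 39. 34. 38.]
(445, 294) [ 344.7 -325.1   37.6] [32. 39. 36. 40. 38. 35. 35. 39. 36.]
(346, 200) [568.7 -93.3  44.8] [46. 48. 49. 49. 45. 49. 49. 50. 45.]
(312, 189) [ 6.031e+02 -9.600e+00  3.000e-01] [64.  2. -0. -0.  0.  1. -1.  0.  3.]
(350, 220) [ 518.7 -101.4   60.5] [64. 64. 64. 62. 60. 63. 64. 63. 58.]
(148, 206) [547.9 362.8 110.4] [107. 113. 108. 109. 110. 110. 108. 110. 111.]
(183, 200) [561.4 282.9 110.4] [110. 109. 107. 108. 110. 108. 109. 108. 110.]
(165, 210) [543.6 341.   63.6] [64. 63. 65. 65. 64. 65. 63. 65. 66.]
scene 0 (550, 600, 3)
scene 1 (525, 700, 3)
scene 2 (480, 720, 3)
top 0 (585, 780, 3)
top 1 (600, 750, 3)
top 2 (480, 720, 3)
```

View pics/topc1.png

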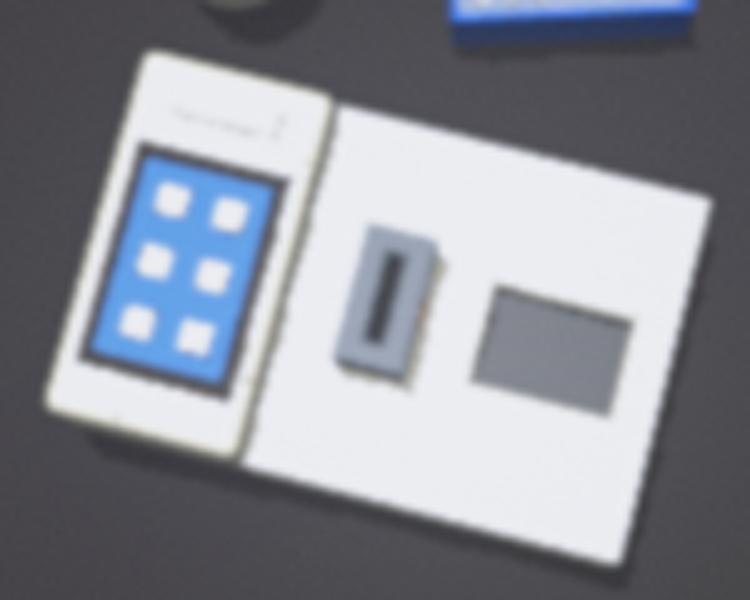

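View pics/scenec1.png

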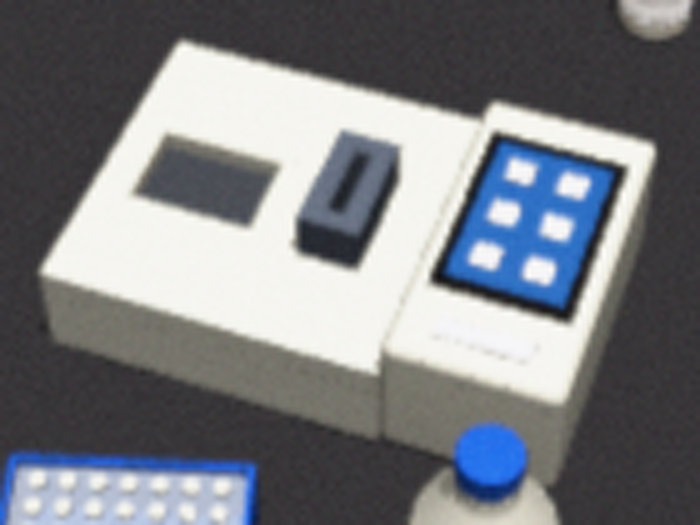

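View pics/topc2.png

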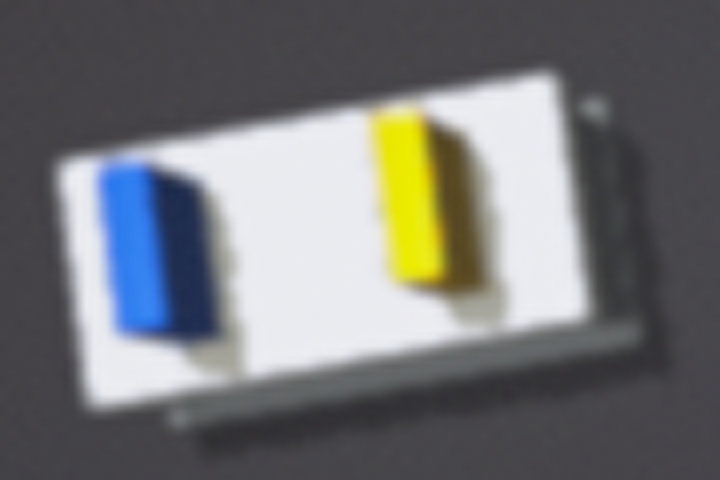

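View pics/topc0.png

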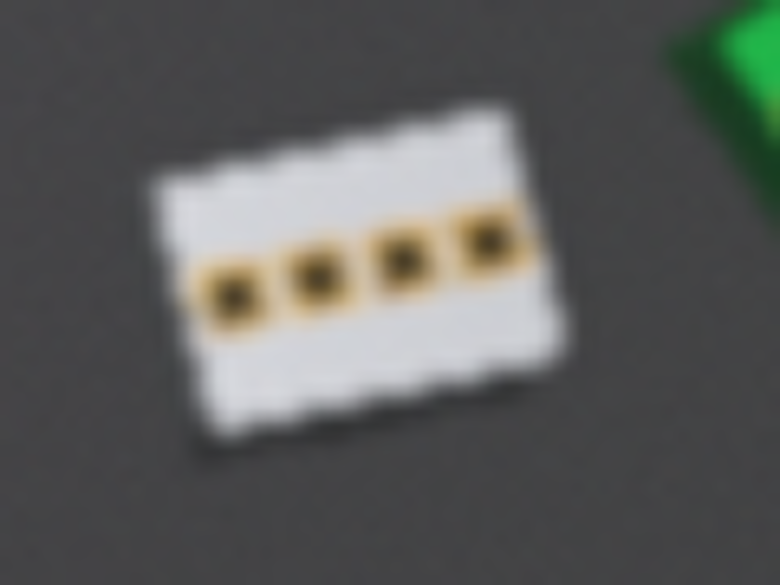

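View pics/scenec0.png

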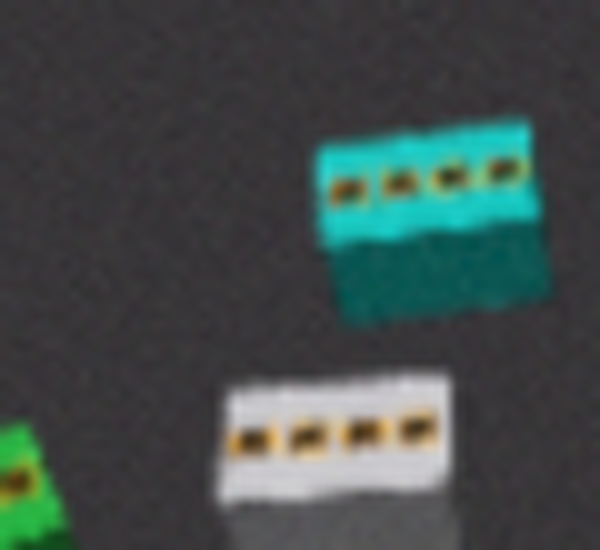

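View pics/scenec2.png

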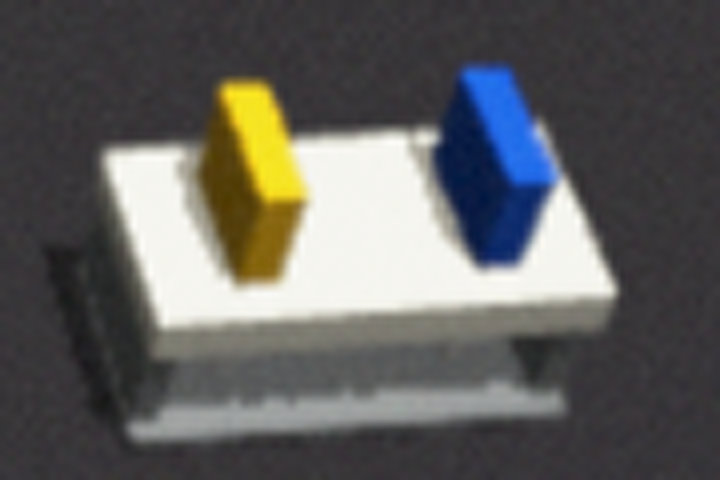

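The crops are sharp enough, so next I fit the known outlines to the image edges, one camera at a time.

```bash
cat >> h.py <<'E'
from scipy.optimize import minimize
from scipy.ndimage import map_coordinates
def rect(cx,cy,w,h,z,sgn,skip=()):
    # edges of rectangle in object frame: list of (p,q,outward normal,sign(in-out),)
    c=np.array([[cx-w/2,cy-h/2,z],[cx+w/2,cy-h/2,z],[cx+w/2,cy+h/2,z],[cx-w/2,cy+h/2,z]],float)
    nn=[(0,-1,0),(1,0,0),(0,1,0),(-1,0,0)]; names=['-y','+x','+y','-x']
    return [(c[i],c[(i+1)%4],np.array(nn[i],float),sgn) for i in range(4) if names[i] not in skip]
def score(n,img,edges,x,y,yaw,dz=0,off=2.0):
    c,s=np.cos(yaw),np.sin(yaw);R=np.array([[c,-s,0],[s,c,0],[0,0,1]]);t=np.array([x,y,dz])
    tot=0;L=0
    for p,q,nv,sg in edges:
        m=max(6,int(np.linalg.norm(q-p)/1.0));a=np.linspace(.06,.94,m)[:,None]
        P=p+(q-p)*a
        i=proj(n,(P-off*nv)@R.T+t);o=proj(n,(P+off*nv)@R.T+t)
        gi=map_coordinates(img,[i[:,1],i[:,0]],order=1);go=map_coordinates(img,[o[:,1],o[:,0]],order=1)
        d=gi-go
        tot+=(sg*d if sg else abs(d)).sum();L+=m
    return tot/L
def fit(n,im,edges,x0,fix_dz=True,ch=None):
    g=im[...,ch].astype(float) if ch is not None else cv2.cvtColor(im,cv2.COLOR_BGR2GRAY).astype(float)
    g=cv2.GaussianBlur(g,(0,0),0.7)
    best=None
    for dx in(-4,0,4):
      for dy in(-4,0,4):
        for da in(-.05,0,.05):
          r=minimize(lambda p:-score(n,g,edges,p[0],p[1],p[2]/100),[x0[0]+dx,x0[1]+dy,(x0[2]+da)*100],method='Nelder-Mead',options=dict(xatol=.02,fatol=.01,initial_simplex=None))
          if best is None or r.fun<best.fun:best=r
    return best.x[0],best.x[1],best.x[2]/100,-best.fun
E
cat > m1.py <<'E'
from h import *
deck=rect(0,-47.5,180,185,62,1,skip=('+y',))
pocket=rect(0,-85,49,69,62,-1)
hood=rect(0,-3,66,34,92,-1)
slot=rect(0,-3,42,8,92,-1)
block=rect(0,0,46,66,36,1)
rack=rect(0,0,80,150,65,1)
hand=rect(0,0,50,16,110,0)
for n in('top','scene'):
    im=cv2.imread(f"pics/{n}0.png")
    y0=-.24
    for nm,e,x in [('deck',deck,(590,-10,y0)),('pocket',pocket,(590,-10,y0)),('hood',hood,(590,-10,y0)),('slot',slot,(590,-10,y0)),('all',deck+pocket+hood+slot,(590,-10,y0)),('block',block,(465,-321,.2)),('rack',rack,(555,322,.15)),('blue',hand,(548,363,.15)),('yellow',hand,(563,285,.15))]:
        r=fit(n,im,e,x,ch=(2 if nm=='blue' else 0 if nm=='yellow' else None))
        s=''
        if nm in('deck','pocket','hood','slot','all'):
            c,sn=np.cos(r[2]),np.sin(r[2]);f=lambda y:(np.array([r[0]-sn*y,r[1]+c*y])).round(1)
            s=f"pocket {f(-85)} slot {f(-3)}"
        print(n,nm,np.round(r,3),s)
E
time python3 m1.py
```

```text
Traceback (most recent call last):
  File "m1.py", line 13, in <module>
    r=fit(n,im,e,x,ch=(2 if nm=='blue' else 0 if nm=='yellow' else None))
  File "h.py", line 41, in fit
    r=minimize(lambda p:-score(n,g,edges,p[0],p[1],p[2]/100),[x0[0]+dx,x0[1]+dy,(x0[2]+da)*100],method='Nelder-Mead',options=dict(xatol=.02,fatol=.01,initial_simplex=None))
  File "h.py", line 41, in <lambda>
    r=minimize(lambda p:-score(n,g,edges,p[0],p[1],p[2]/100),[x0[0]+dx,x0[1]+dy,(x0[2]+da)*100],method='Nelder-Mead',options=dict(xatol=.02,fatol=.01,initial_simplex=None))
                         ~~~~~^^^^^^^^^^^^^^^^^^^^^^^^^^^^^^
  File "h.py", line 29, in score
    i=proj(n,(P-off*nv)@R.T+t);o=proj(n,(P+off*nv)@R.T+t)
                                 ~~~~^^^^^^^^^^^^^^^^^^^^
  File "h.py", line 15, in proj
    K,T=cam(n);c=np.atleast_2d(P)@T[:3,:3].T+T[:3,3];c=c@K.T;return c[:,:2]/c[:,2:]
        ~~~^^^
  File "h.py", line 4, in cam
    p=arm.camera_params(n);return p['mtx'],p['world_to_cam']
ValueError: time passes only in moves, steps and waits

real	0m5.497s
user	0m3.810s
sys	0m0.257s
```

```bash
python3 - <<'E'
s=open('h.py').read().replace("def cam(n):\n","_C={}\ndef cam(n):\n    if n not in _C:_C[n]=_cam(n)\n    return _C[n]\ndef _cam(n):\n")
open('h.py','w').write(s)
E
time python3 m1.py
```

```text
top deck [ 5.88609e+02 -8.71000e+00 -2.60000e-01  8.31000e+01] pocket [566.8 -90.9] slot [587.8 -11.6]
top pocket [ 5.89426e+02 -7.63100e+00 -2.63000e-01  5.92750e+01] pocket [567.3 -89.7] slot [588.6 -10.5]
top hood [ 5.83731e+02 -9.93700e+00 -2.71000e-01  3.50280e+01] pocket [561.  -91.8] slot [582.9 -12.8]
top slot [ 5.88977e+02 -7.72700e+00 -2.60000e-01  4.37200e+01] pocket [567.1 -89.9] slot [588.2 -10.6]
top all [ 5.88445e+02 -8.45100e+00 -2.57000e-01  6.26230e+01] pocket [566.8 -90.6] slot [587.7 -11.4]
top block [ 4.59266e+02 -3.23543e+02  2.10000e-01  7.07890e+01] 
top rack [5.56619e+02 3.29370e+02 1.74000e-01 6.63930e+01] 
top blue [5.49854e+02 3.80830e+02 1.64000e-01 6.02310e+01] 
top yellow [5.61549e+02 2.87288e+02 1.55000e-01 7.19390e+01] 
scene deck [ 5.89752e+02 -9.87200e+00 -2.62000e-01  7.41780e+01] pocket [567.8 -92. ] slot [589.  -12.8]
scene pocket [ 5.90651e+02 -8.46400e+00 -2.56000e-01  6.62200e+01] pocket [569.1 -90.7] slot [589.9 -11.4]
scene hood [ 6.12469e+02 -7.57800e+00 -2.81000e-01  5.96140e+01] pocket [588.9 -89.2] slot [611.6 -10.5]
scene slot [ 5.91145e+02 -8.72900e+00 -2.60000e-01  3.45210e+01] pocket [569.3 -90.9] slot [590.4 -11.6]
scene all [ 5.90328e+02 -9.02200e+00 -2.62000e-01  5.80750e+01] pocket [568.3 -91.1] slot [589.6 -11.9]
scene block [ 4.60665e+02 -3.24143e+02  2.05000e-01  5.40380e+01] 
scene rack [5.57024e+02 3.27789e+02 1.75000e-01 5.54500e+01] 
scene blue [5.98741e+02 3.77542e+02 1.16000e-01 6.04210e+01] 
scene yellow [ 6.01827e+02  2.85558e+02 -3.49000e-01  6.61260e+01] 
real	1m2.031s
user	1m2.497s
sys	0m0.168s
```

Both cameras agree: they differ by about 1.5 mm in x and 1 mm in y, and by less than 0.01 rad in yaw. Taking the mean:

| Thing | x (mm) | y (mm) | Yaw (rad) |
|---|---|---|---|
| Block | 460 | -323.8 | 0.207 |
| Pocket | 568 | -90.6 | -0.26 |
| Slot | 589 | -11.3 | -0.26 |
| Blue paddle | ~550 | ~368 | 0.174 |

Next I work out the first move.

```bash
cat > mv.py <<'E'
import numpy as np
def row(cur,tgt):
    """cur,tgt: x,y,z,yawdeg of tool x axis -> cm in tool axes, wz deg"""
    a=np.radians(cur[3]);X=np.array([np.cos(a),np.sin(a)]);Y=np.array([np.sin(a),-np.cos(a)])
    d=np.array(tgt[:2])-cur[:2]
    return np.round([d@X/10,d@Y/10,(cur[2]-tgt[2])/10,0,0,-(tgt[3]-cur[3])],3)
def yaw(q):
    from scipy.spatial.transform import Rotation as R
    M=R.from_quat(q).as_matrix();return np.degrees(np.arctan2(M[1,0],M[0,0])),M[:,2]
def st():
    from bench import arm
    s=arm.read_state();y,z=yaw(s['ee_rot']);print('t',round(s['clock'],2),'p',s['position'].round(2),'yaw',round(y,2),'z',z.round(4),'F',s['contact_force'].round(1),'M',s['wrist_torque'].round(2),'w',round(s['gripper_width'],1),'j',s['joints'].round(2))
    return s
E
python3 - <<'E'
from mv import *
st()
print(row((280.677,558.408,231.312,-116.7),(460,-323.8,131.3,-168.1)))
E
```

```text
t 1.5 p [280.66 558.4  231.29] yaw -116.69 z [-0.e+00 -1.e-04 -1.e+00] F [0.1 0.3 0.1] M [-0.01 -0.01  0.  ] w 85.5 j [ 1.36  0.38  0.01 -0.   -1.19 -0.26]
[ 70.757 -55.659  10.001   0.      0.     51.4  ]
```

>>> move_arm(
  targets=[
    [70.8,-55.7,8,0,0,51.4,0],
    [70.8,-55.7,8,0,0,51.4,0],
    [70.8,-55.7,8,0,0,51.4,0],
    [70.8,-55.7,8,0,0,51.4,0],
    [70.8,-55.7,8,0,0,51.4,0],
    [70.8,-55.7,8,0,0,51.4,0],
    [70.8,-55.7,8,0,0,51.4,0],
    [70.8,-55.7,8,0,0,51.4,0],
    [70.8,-55.7,8,0,0,51.4,0],
    [70.8,-55.7,8,0,0,51.4,0],
    [70.8,-55.7,8,0,0,51.4,0],
    [70.8,-55.7,8,0,0,51.4,0],
    [70.8,-55.7,8,0,0,51.4,0],
    [70.8,-55.7,8,0,0,51.4,0],
    [70.8,-55.7,8,0,0,51.4,0],
    [70.8,-55.7,8,0,0,51.4,0],
    [70.8,-55.7,8,0,0,51.4,0],
    [70.8,-55.7,8,0,0,51.4,0],
  ],
)

```text
clock: 3.75
position: [460.4, -323.3, 151.8]
ee_rot: [-0.104, 0.995, -0.0, 0.0]
contact_force: [0.3, 0.1, 0.3]
gripper_width: 85.4
```

>>> move_arm(
  targets=[
    [0,0,5,0,0,0,0],
    [0,0,9,0,0,0,0],
    [0,0,12,0,0,0,0],
    [0,0,13.7,0,0,0,0],
    [0,0,13.7,0,0,0,0],
  ],
)

```text
clock: 4.38
position: [459.8, -323.2, 13.5]
ee_rot: [-0.104, 0.995, 0.001, -0.001]
contact_force: [-0.5, -0.3, -0.1]
gripper_width: 85.4
```

```bash
python3 - <<'E'
from h import *
from mv import *
st()
for n,(x,y,w,h) in {'top':(400,190,110,80),'scene':(170,130,100,75)}.items():
    im,d=arm.get_image(n);cv2.imwrite(f"pics/{n}1.png",im);cv2.imwrite(f"pics/{n}1c.png",cv2.resize(im[y:y+h,x:x+w],None,fx=7,fy=7,interpolation=cv2.INTER_CUBIC))
E
```

```text
t 4.38 p [ 459.77 -323.15   13.55] yaw -168.01 z [-2.5e-03  9.0e-04 -1.0e+00] F [-0.5 -0.3 -0.1] M [-0.03 -0.04 -0.02] w 85.4 j [-0.32  0.53 -0.39 -0.   -0.65  0.53]
```

View pics/top1c.png

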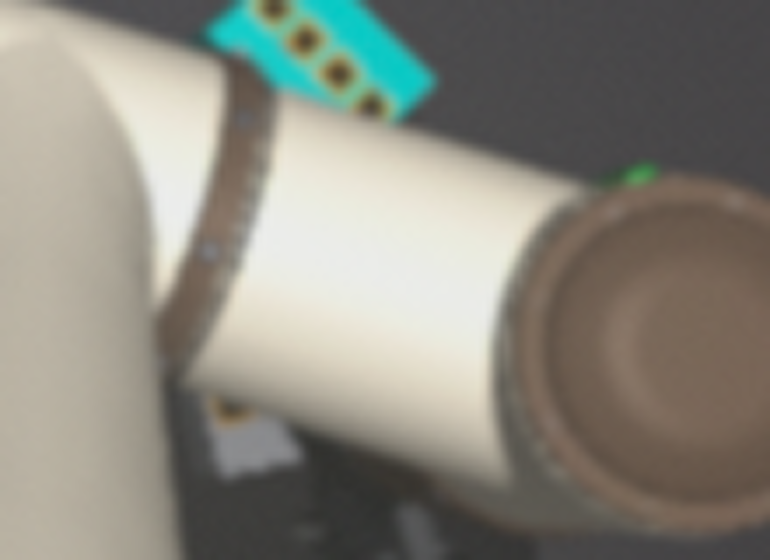

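View pics/scene1c.png

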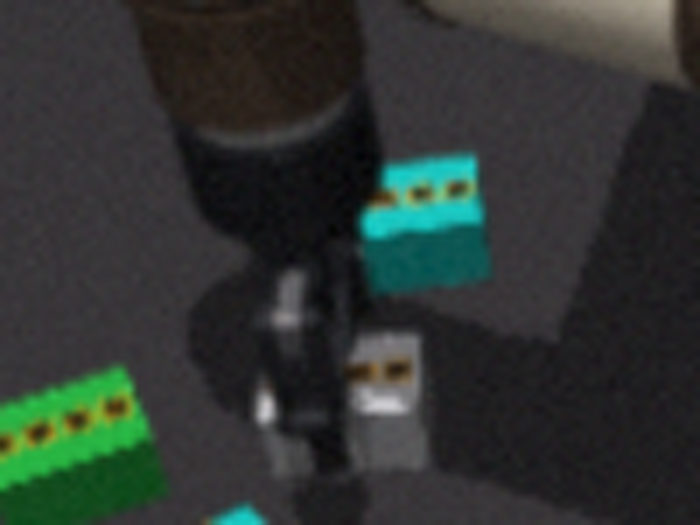

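The arm hides most of the block in the top view. In the scene view the far finger stands at the block's middle, around (217,190), clear of the turquoise one. I close the gripper now.

>>> move_arm(
  targets=[
    [0,0,0,0,0,0,255],
    [0,0,0,0,0,0,255],
    [0,0,0,0,0,0,255],
    [0,0,0,0,0,0,255],
    [0,0,0,0,0,0,255],
    [0,0,0,0,0,0,255],
  ],
)

```text
clock: 5.22
position: [461.1, -324.6, 15.4]
ee_rot: [-0.104, 0.995, -0.0, 0.001]
contact_force: [-0.2, 1.8, 6.4]
gripper_width: 44.9
```

```bash
python3 - <<'E'
from mv import *
st()
# commanded now ~ (460.4,-323.9,14.3,-168.1); rows: lift, then hover above pocket
cx=(460.4,-323.6,14.3,-168.1)
print(row(cx,(568.0,-90.6,110,-194.9)))
E
```

```text
t 5.22 p [ 461.06 -324.58   15.37] yaw -168.07 z [ 1.6e-03 -8.0e-04 -1.0e+00] F [-0.2  1.8  6.4] M [0.4  0.12 0.02] w 44.9 j [-0.33  0.53 -0.39  0.   -0.65  0.53]
[-15.333  20.581  -9.57    0.      0.     26.8  ]
```

>>> move_arm(
  targets=[
    [0,0,-4,0,0,0,255],
    [0,0,-8,0,0,0,255],
    [-3,4,-11,0,0,6,255],
    [-7,9.5,-11,0,0,14,255],
    [-11,14.8,-11,0,0,22,255],
    [-14,18.8,-10,0,0,26.8,255],
    [-15.3,20.6,-9,0,0,26.8,255],
    [-15.3,20.6,-8,0,0,26.8,255],
    [-15.3,20.6,-8,0,0,26.8,255],
    [-15.3,20.6,-8,0,0,26.8,255],
    [-15.3,20.6,-8,0,0,26.8,255],
  ],
)

```text
clock: 6.6
position: [567.5, -92.2, 94.8]
ee_rot: [0.13, 0.991, 0.0, 0.0]
contact_force: [0.6, -0.2, -2.4]
gripper_width: 45.0
```

```bash
python3 - <<'E'
from h import *
from mv import *
st()
for n,(x,y,w,h) in {'top':(290,140,110,80),'scene':(240,150,110,80)}.items():
    im,d=arm.get_image(n);np.save(f"{n}2.npy",d);cv2.imwrite(f"pics/{n}2.png",im);cv2.imwrite(f"pics/{n}2c.png",cv2.resize(im[y:y+h,x:x+w],None,fx=7,fy=7,interpolation=cv2.INTER_CUBIC))
E
```

```text
t 6.6 p [567.47 -92.22  94.83] yaw 165.02 z [ 9.e-04  0.e+00 -1.e+00] F [ 0.6 -0.2 -2.4] M [-0.01  0.02 -0.01] w 45.0 j [ 0.12  0.43 -0.29  0.   -0.84 -0.38]
```

View pics/top2c.png

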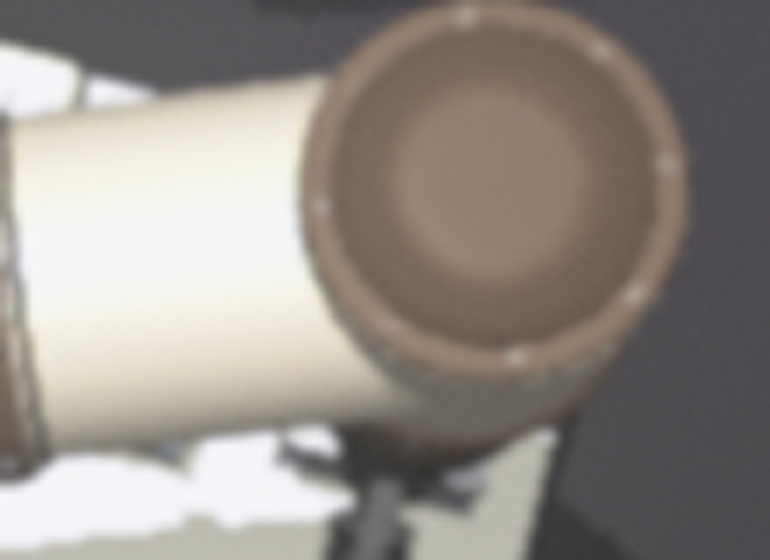

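View pics/scene2c.png

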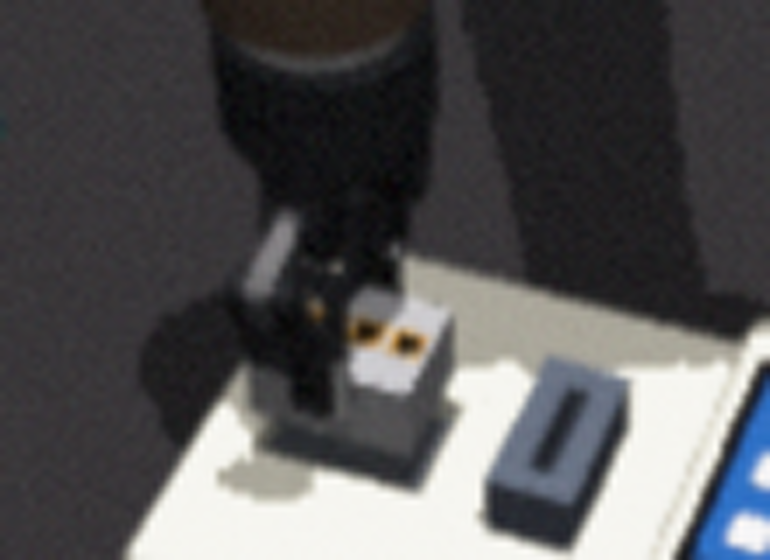

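In the scene view the block is held level over the pocket, visible from about (275,200) to (305,220) with the pocket's shadow below it. The top view is hidden by the arm. I fit the visible block edges in the scene camera and compare them with the pocket as that same camera saw it.

```bash
cat > m2.py <<'E'
from h import *
im=cv2.imread("pics/scene2.png");g=cv2.GaussianBlur(cv2.cvtColor(im,cv2.COLOR_BGR2GRAY).astype(float),(0,0),.7)
v=np.array
E={'A':(v([-20,33,36.]),v([23,33,36.]),v([0,1.,0]),1),'B':(v([23,15,36.]),v([23,33,36.]),v([1.,0,0]),1),'D':(v([-23,33,5.]),v([-23,33,32.]),v([-1.,0,0]),-1),
 'F':(v([23,-33,4.]),v([23,-33,20.]),v([0,-1.,0]),-1),'G':(v([23,-30,0.]),v([23,-14,0.]),v([1.,0,0]),1),'G2':(v([23,15,0.]),v([23,33,0.]),v([1.,0,0]),1)}
for keys in (['A','B','D','F'],['A','B','D'],['A','B','F'],['A','B','D','F','G','G2']):
  for z in (79,80.5,82):
    e=[E[k] for k in keys];best=None
    for dx in(-4,0,4):
      for dy in(-4,0,4):
        r=minimize(lambda p:-score('scene',g,e,p[0],p[1],-.2615,dz=z),[568+dx,-91+dy],method='Nelder-Mead',options=dict(xatol=.02,fatol=.01))
        if best is None or r.fun<best.fun:best=r
    print(keys,z,best.x.round(2),round(-best.fun,1),[round(score('scene',g,[E[k]],*best.x,-.2615,dz=z)) for k in keys])
P=lambda x,y,z:proj('scene',v([x,y,z]))
c,s=np.cos(-.2615),np.sin(-.2615);R=v([[c,-s],[s,c]])
z=80.5;b=best.x
o=cv2.resize(im[150:230,240:350],None,fx=7,fy=7,interpolation=cv2.INTER_CUBIC)
def dr(cx,cy,w,h,z,col):
    q=[np.r_[R@v(t)+[cx,cy],z] for t in((-w/2,-h/2),(w/2,-h/2),(w/2,h/2),(-w/2,h/2))]
    u=(proj('scene',v(q))-[240,150]+.5)*7
    cv2.polylines(o,[u.astype(np.int32)],True,col,1)
dr(*b,46,66,z+36,(0,0,255));dr(*b,46,66,z,(0,255,255));dr(569.1,-90.8,49,69,62,(0,255,0))
cv2.imwrite("pics/fit2.png",o)
E
python3 m2.py
```

```text
['A', 'B', 'D', 'F'] 79 [568.45 -92.09] 44.2 [56, 54, 21, 39]
['A', 'B', 'D', 'F'] 80.5 [569.81 -91.84] 44.1 [56, 54, 21, 38]
['A', 'B', 'D', 'F'] 82 [571.17 -91.6 ] 44.0 [56, 54, 21, 37]
['A', 'B', 'D'] 79 [568.65 -92.41] 45.4 [56, 55, 22]
['A', 'B', 'D'] 80.5 [569.98 -92.19] 45.4 [56, 55, 22]
['A', 'B', 'D'] 82 [571.28 -91.93] 45.4 [56, 55, 22]
['A', 'B', 'F'] 79 [568.53 -91.98] 52.3 [56, 54, 40]
['A', 'B', 'F'] 80.5 [569.7  -91.66] 52.2 [56, 54, 40]
['A', 'B', 'F'] 82 [571.07 -91.43] 52.0 [56, 54, 39]
['A', 'B', 'D', 'F', 'G', 'G2'] 79 [568.34 -92.03] 33.9 [56, 54, 21, 39, -10, 14]
['A', 'B', 'D', 'F', 'G', 'G2'] 80.5 [569.68 -91.78] 33.8 [56, 54, 21, 39, -10, 14]
['A', 'B', 'D', 'F', 'G', 'G2'] 82 [571.03 -91.55] 33.7 [56, 54, 21, 38, -10, 13]
```

View pics/fit2.png

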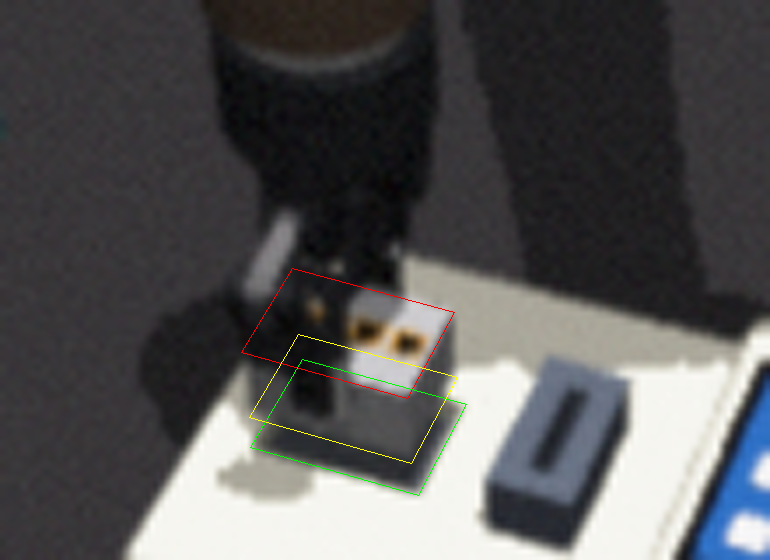

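The fit lines up well. By the scene camera the block is 1.1 mm short in y of the pocket's centre, and x is good (the camera's +1.5 mm offset cancels). I shift by that amount and go down in stages while watching the force.

>>> move_arm(
  targets=[
    [0.01,0.11,0.6,0,0,0,255],
    [0.01,0.11,1.2,0,0,0,255],
    [0.01,0.11,1.6,0,0,0,255],
    [0.01,0.11,1.9,0,0,0,255],
    [0.01,0.11,2.2,0,0,0,255],
    [0.01,0.11,2.2,0,0,0,255],
  ],
)

```text
clock: 7.45
position: [567.6, -90.1, 72.1]
ee_rot: [0.13, 0.992, -0.0, -0.0]
contact_force: [-0.2, 0.8, -2.6]
gripper_width: 44.5
```

```bash
python3 - <<'E'
from mv import *
st()
E
```

```text
t 7.45 p [567.59 -90.09  72.05] yaw 165.11 z [-5.e-04 -1.e-04 -1.e+00] F [-0.2  0.8 -2.6] M [-0.05 -0.01 -0.01] w 44.5 j [ 0.12  0.46 -0.32 -0.   -0.79 -0.38]
```

The block is 5 mm inside the pocket with no contact force, so I keep going down.

>>> move_arm(
  targets=[
    [0,0,0.3,0,0,0,255],
    [0,0,0.5,0,0,0,255],
    [0,0,0.65,0,0,0,255],
    [0,0,0.75,0,0,0,255],
    [0,0,0.8,0,0,0,255],
    [0,0,0.8,0,0,0,255],
  ],
)

```text
clock: 8.2
position: [567.7, -90.1, 64.3]
ee_rot: [0.13, 0.992, -0.0, -0.0]
contact_force: [-0.7, 0.4, -2.7]
gripper_width: 44.8
```

```bash
python3 - <<'E'
from mv import *
st()
E
```

```text
t 8.2 p [567.72 -90.11  64.31] yaw 165.11 z [-0. -0. -1.] F [-0.7  0.4 -2.7] M [-0.   -0.02 -0.  ] w 44.8 j [ 0.12  0.47 -0.32  0.   -0.77 -0.38]
```

Fz is still -2.7 N (the block's weight), so it is not touching down yet. I go down in small steps.

>>> move_arm(
  targets=[
    [0,0,0.05,0,0,0,255],
    [0,0,0.1,0,0,0,255],
    [0,0,0.13,0,0,0,255],
    [0,0,0.13,0,0,0,255],
  ],
)

```text
clock: 8.7
position: [567.8, -90.1, 63.5]
ee_rot: [0.129, 0.992, -0.0, 0.0]
contact_force: [-1.4, 0.8, 1.2]
gripper_width: 45.0
```

It has touched the floor: Fz went from -2.7 to +1.2 N. I open the gripper and go up.

>>> move_arm(
  targets=[
    [0,0,0.03,0,0,0,255],
    [0,0,0.03,0,0,0,150],
    [0,0,0,0,0,0,60],
    [0,0,-0.1,0,0,0,0],
    [0,0,-0.1,0,0,0,0],
    [0,0,-0.1,0,0,0,0],
  ],
)

```text
clock: 9.45
position: [567.7, -90.1, 63.9]
ee_rot: [0.13, 0.992, -0.0, -0.0]
contact_force: [0.2, 0.1, 0.8]
gripper_width: 85.6
```

```bash
python3 - <<'E'
from mv import *
st()
E
```

```text
t 9.45 p [567.75 -90.13  63.9 ] yaw 165.11 z [-0. -0. -1.] F [0.2 0.1 0.8] M [-0.04  0.    0.02] w 85.6 j [ 0.12  0.47 -0.32  0.   -0.77 -0.38]
```

```bash
python3 - <<'E'
from mv import *
c=(567.7,-90.1,63.9,165.1)
print(row(c,(567.7,-90.1,210,165.1)));print(row(c,(400,200,230,110)))
E
```

```text
[  0.     0.   -14.61   0.     0.    -0.  ]
[ 23.666  23.722 -16.61    0.      0.     55.1  ]
```

>>> move_arm(
  targets=[
    [0,0,-3,0,0,0,0],
    [0,0,-8,0,0,0,0],
    [0,0,-13,0,0,0,0],
    [4,4,-16,0,0,8,0],
    [8,8,-16.6,0,0,17,0],
    [12,12,-16.6,0,0,27,0],
    [16,16,-16.6,0,0,37,0],
    [20,20,-16.6,0,0,46,0],
    [23.7,23.7,-16.6,0,0,55.1,0],
    [23.7,23.7,-16.6,0,0,55.1,0],
    [23.7,23.7,-16.6,0,0,55.1,0],
  ],
)

```text
clock: 10.82
position: [399.1, 200.5, 230.1]
ee_rot: [0.572, 0.82, 0.0, 0.0]
contact_force: [-0.5, -0.1, -0.3]
gripper_width: 85.6
```

```bash
cat > m3.py <<'E'
from h import *
from mv import *
st()
I={}
for n,(x,y,w,h) in {'top':(300,150,90,80),'scene':(250,180,90,80)}.items():
    im,d=arm.get_image(n);I[n]=im;np.save(f"{n}3.npy",d);cv2.imwrite(f"pics/{n}3.png",im);cv2.imwrite(f"pics/{n}3c.png",cv2.resize(im[y:y+h,x:x+w],None,fx=7,fy=7,interpolation=cv2.INTER_CUBIC))
blk=rect(0,0,46,66,0,1)
for n in I:
    e=rect(0,0,46,66,84,0)
    print(n,'block@84',np.round(fit(n,I[n],e,(568,-90.6,-.26),ch=2),3))
    P=cloud(n,np.load(f"{n}3.npy"))
    hsv=cv2.cvtColor(I[n],cv2.COLOR_BGR2HSV)
    # blue handle top face: blue, z>104
    x,y,z=np.moveaxis(P,-1,0)
    m=(hsv[...,0]>95)&(hsv[...,0]<130)&(hsv[...,1]>120)&(hsv[...,2]>150)&(abs(x-550)<50)&(abs(y-367)<40)
    c,(w,h),a=cv2.minAreaRect(np.argwhere(m)[:,::-1].astype(np.float32))
    print(n,'blue top px',m.sum(),c,(w,h),a,'depth z',np.median(z[m]),'->',onplane(n,np.argwhere(m)[:,::-1].mean(0),110).round(1))
    tz=z[190:190+1,:]
    # block top height
    q=np.abs(x-568)<15; q&=np.abs(y+90.6)<20
    print(n,'z over block',np.percentile(z[q],[10,25,50,75,90]).round(1))
E
python3 m3.py
```

```text
t 10.82 p [399.09 200.53 230.12] yaw 110.17 z [ 2.e-04  2.e-04 -1.e+00] F [-0.5 -0.1 -0.3] M [-0.05 -0.    0.01] w 85.6 j [ 0.83  0.08 -0.41 -0.   -1.09 -2.05]
top block@84 [ 5.61159e+02 -9.11580e+01 -2.58000e-01  2.80380e+01]
top blue top px 128 (146.43077087402344, 205.9461669921875) (20.589767456054688, 6.077701568603516) 82.87498474121094 depth z 109.79462163555289 -> [[548.2 366.6 110. ]]
top z over block [81.9 83.1 84.3 85.4 86.2]
scene block@84 [ 5.8791e+02 -8.7615e+01 -2.3500e-01  5.3225e+01]
scene blue top px 83 (468.24139404296875, 205.3965606689453) (15.888081550598145, 5.383564472198486) 66.80140686035156 depth z 108.45838480560123 -> [[552.8 366.7 110. ]]
scene z over block [81.1 81.8 83.  83.9 84.5]
```

View pics/top3.png

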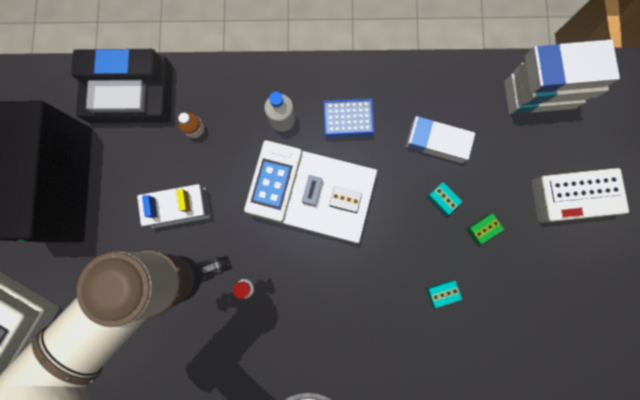

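View pics/top3c.png

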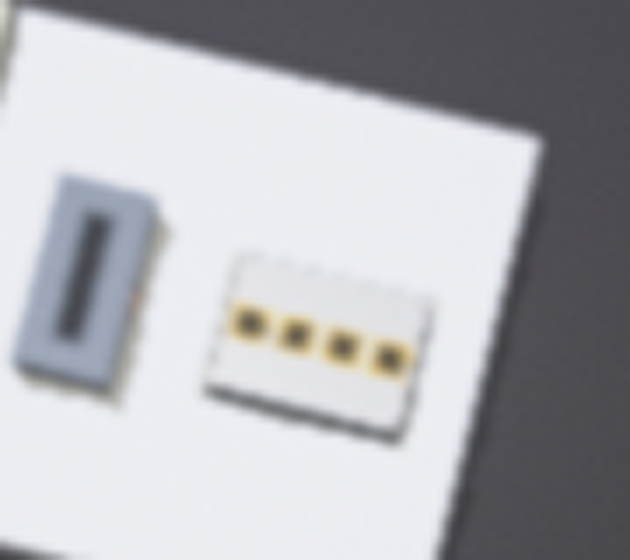

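View pics/scene3c.png

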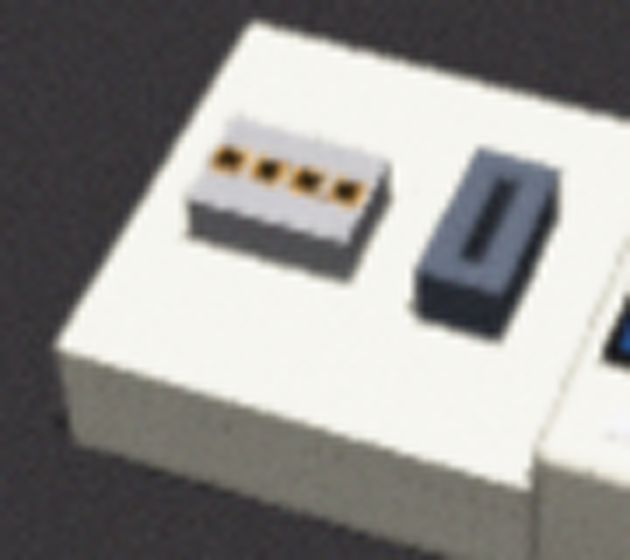

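The block is seated: its top reads 83–84 mm in both views (expected 84), and it looks square at top (346,199). Nothing else has moved. The blue handle's centre is about (549,367) in the robot frame. I go there next.

```bash
python3 - <<'E'
from mv import *
c=(399.1,200.5,230.1,110.2)
print(row(c,(549,367.2,72,100)))
E
```

```text
[10.469 19.824 15.81   0.     0.    10.2  ]
```

>>> move_arm(
  targets=[
    [2.6,5,0,0,0,2.5,0],
    [5.2,10,2,0,0,5,0],
    [7.8,15,4,0,0,7.5,0],
    [10.5,19.8,5,0,0,10.2,0],
    [10.5,19.8,6,0,0,10.2,0],
    [10.5,19.8,6,0,0,10.2,0],
    [10.5,19.8,6,0,0,10.2,0],
  ],
)

```text
clock: 11.8
position: [549.7, 365.1, 171.1]
ee_rot: [0.644, 0.765, 0.0, 0.0]
contact_force: [-0.4, -0.3, 0.8]
gripper_width: 85.6
```

```bash
python3 - <<'E'
from h import *
from mv import *
s=st();c=(*s['position'],yaw(s['ee_rot'])[0]);print(row(c,(549,367.2,72,100)))
im,d=arm.get_image('scene');cv2.imwrite("pics/scene4c.png",cv2.resize(im[150:250,400:520],None,fx=6,fy=6,interpolation=cv2.INTER_CUBIC))
E
```

```text
t 11.8 p [549.66 365.1  171.12] yaw 99.78 z [ 8.e-04  5.e-04 -1.e+00] F [-0.4 -0.3  0.8] M [-0.01  0.02 -0.02] w 85.6 j [ 0.83  0.49  0.02  0.   -1.1  -2.23]
[ 0.219 -0.03   9.912  0.     0.    -0.224]
```

View pics/scene4c.png

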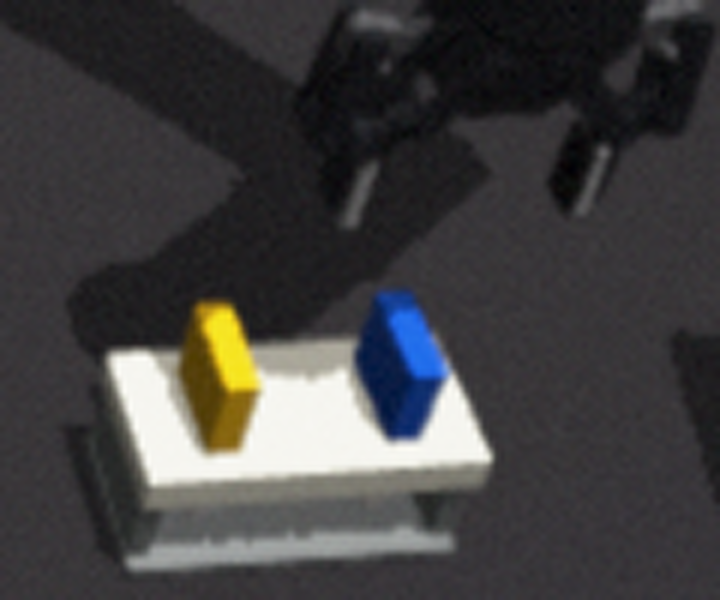

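The open jaws straddle the blue handle and stay clear of the yellow one. I go down.

>>> move_arm(
  targets=[
    [0.15,0,4,0,0,0,0],
    [0.15,0,7.5,0,0,0,0],
    [0.15,0,9.2,0,0,0,0],
    [0.15,0,9.8,0,0,0,0],
    [0.15,0,9.8,0,0,0,0],
    [0.15,0,9.8,0,0,0,0],
  ],
)

```text
clock: 12.6
position: [550.1, 368.4, 73.6]
ee_rot: [0.644, 0.765, 0.001, 0.0]
contact_force: [0.2, -0.2, -0.5]
gripper_width: 85.5
```

```bash
python3 - <<'E'
from h import *
from mv import *
s=st()
im,d=arm.get_image('scene');cv2.imwrite("pics/scene5c.png",cv2.resize(im[150:250,400:520],None,fx=6,fy=6,interpolation=cv2.INTER_CUBIC))
E
```

```text
t 12.6 p [550.13 368.36  73.59] yaw 99.83 z [ 0.0021  0.0018 -1.    ] F [ 0.2 -0.2 -0.5] M [-0.02  0.    0.01] w 85.5 j [ 0.83  0.58 -0.09  0.   -0.9  -2.23]
```

View pics/scene5c.png

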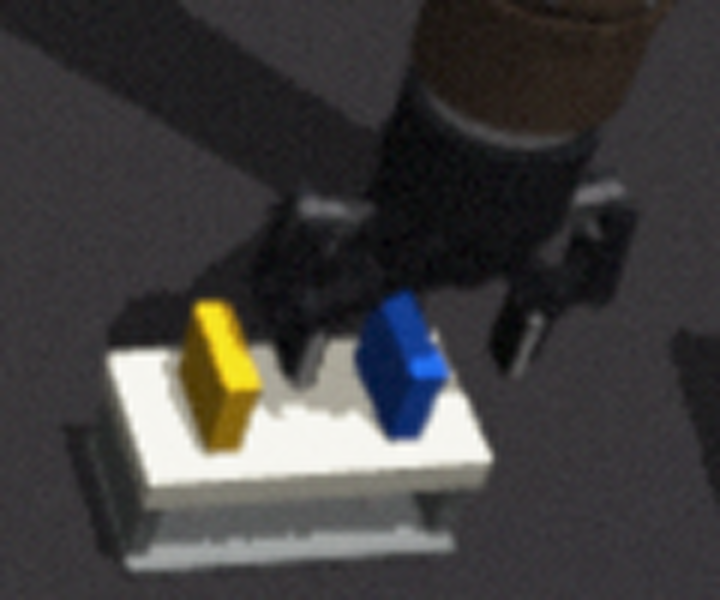

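>>> move_arm(
  targets=[
    [0,0,0,0,0,0,255],
    [0,0,0,0,0,0,255],
    [0,0,0,0,0,0,255],
    [0,0,0,0,0,0,255],
    [0,0,0,0,0,0,255],
    [0,0,0,0,0,0,255],
    [0,0,0,0,0,0,255],
    [0,0,0,0,0,0,255],
  ],
)

```text
clock: 13.65
position: [549.5, 367.8, 72.1]
ee_rot: [0.644, 0.765, 0.0, 0.0]
contact_force: [-0.9, 0.3, 0.7]
gripper_width: 15.0
```

```bash
python3 - <<'E'
from h import *
from mv import *
s=st()
E
```

```text
t 13.65 p [549.5 367.8  72.1] yaw 99.81 z [ 2.e-04  1.e-04 -1.e+00] F [-0.9  0.3  0.7] M [ 0.05 -0.02 -0.05] w 15.0 j [ 0.83  0.58 -0.09  0.   -0.9  -2.23]
```

>>> move_arm(
  targets=[
    [0,0,-0.5,0,0,0,255],
    [0,0,-1.5,0,0,0,255],
    [0,0,-3,0,0,0,255],
    [0,0,-5,0,0,0,255],
    [0,0,-7,0,0,0,255],
    [0,0,-9,0,0,0,255],
    [0,0,-11,0,0,0,255],
    [0,0,-12,0,0,0,255],
    [0,0,-12,0,0,0,255],
  ],
)

```text
clock: 14.78
position: [549.6, 368.0, 193.2]
ee_rot: [0.644, 0.765, 0.001, 0.0]
contact_force: [0.1, -0.2, -1.4]
gripper_width: 15.3
```

```bash
python3 - <<'E'
from h import *
from mv import *
s=st();c=(*s['position'],yaw(s['ee_rot'])[0]);print(row((549.5,367.8,192.1,99.8),(588.5,-11,174,75.1)))
for n,(x,y) in {'top':(110,150),'scene':(410,130)}.items():
    im,d=arm.get_image(n);cv2.imwrite(f"pics/{n}6.png",im);cv2.imwrite(f"pics/{n}6c.png",cv2.resize(im[y:y+100,x:x+120],None,fx=6,fy=6,interpolation=cv2.INTER_CUBIC))
E
```

```text
t 14.78 p [549.62 368.01 193.24] yaw 99.81 z [ 0.0014  0.0017 -1.    ] F [ 0.1 -0.2 -1.4] M [ 0.04  0.03 -0.07] w 15.3 j [ 0.83  0.47  0.05 -0.   -1.15 -2.23]
[-37.991  -2.604   1.81    0.      0.     24.7  ]
```

View pics/scene6c.png

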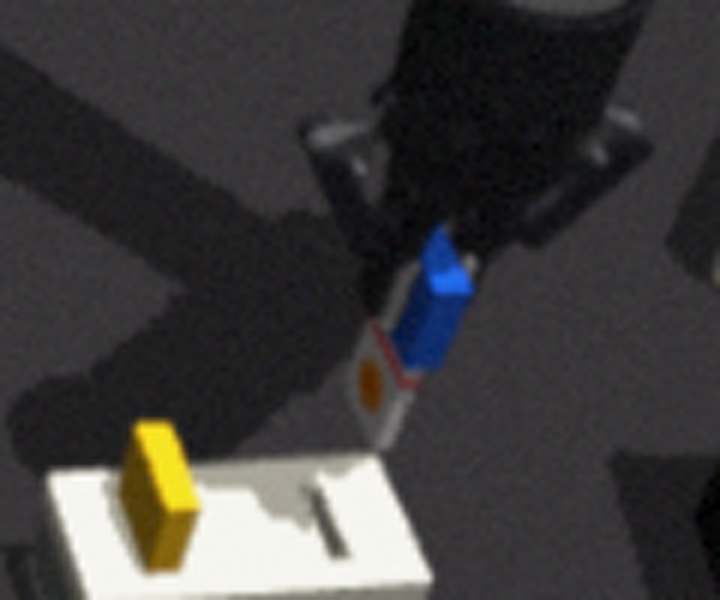

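The blue paddle is out of the rack and upright, with the red line at about (475,190). The yellow paddle is untouched. I carry it to the slot.

>>> move_arm(
  targets=[
    [-3,-0.2,0,0,0,2,255],
    [-8,-0.5,0,0,0,5,255],
    [-13,-0.9,0,0,0,9,255],
    [-18,-1.2,0,0,0,12,255],
    [-23,-1.6,0,0,0,15,255],
    [-28,-2,0,0,0,18,255],
    [-33,-2.3,0,0,0,21,255],
    [-36.5,-2.5,0.5,0,0,24,255],
    [-38,-2.6,1,0,0,24.7,255],
    [-38,-2.6,1,0,0,24.7,255],
    [-38,-2.6,1,0,0,24.7,255],
    [-38,-2.6,1,0,0,24.7,255],
  ],
)

```text
clock: 16.38
position: [588.7, -10.0, 182.2]
ee_rot: [0.792, 0.61, 0.0, 0.0]
contact_force: [0.3, -0.0, -1.0]
gripper_width: 15.3
```

```bash
python3 - <<'E'
from h import *
from mv import *
s=st()
for n,(x,y) in {'top':(250,130),'scene':(270,140)}.items():
    im,d=arm.get_image(n);np.save(f"{n}7.npy",d);cv2.imwrite(f"pics/{n}7.png",im);cv2.imwrite(f"pics/{n}7c.png",cv2.resize(im[y:y+85,x:x+100],None,fx=7,fy=7,interpolation=cv2.INTER_CUBIC))
E
```

```text
t 16.38 p [588.66 -10.02 182.23] yaw 75.21 z [ 4.e-04  2.e-04 -1.e+00] F [ 0.3 -0.  -1. ] M [ 0.01 -0.03  0.03] w 15.3 j [ 0.26  0.36 -0.16 -0.   -1.05 -2.09]
```

View pics/scene7c.png

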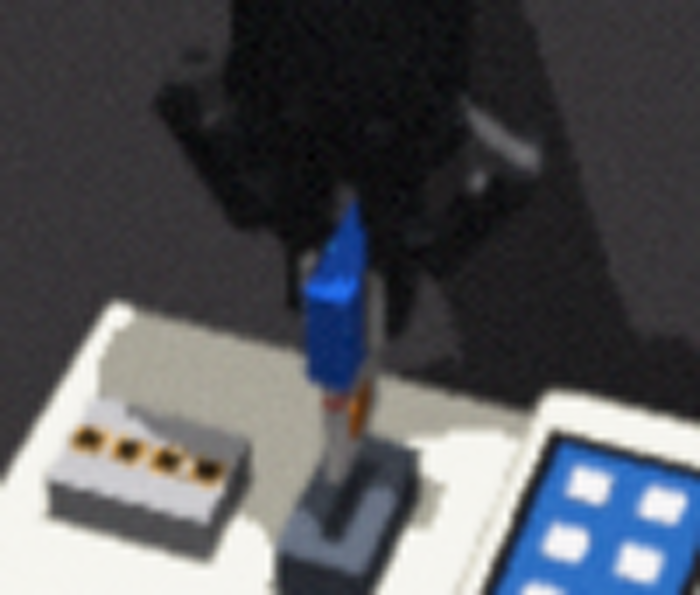

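View pics/top7c.png

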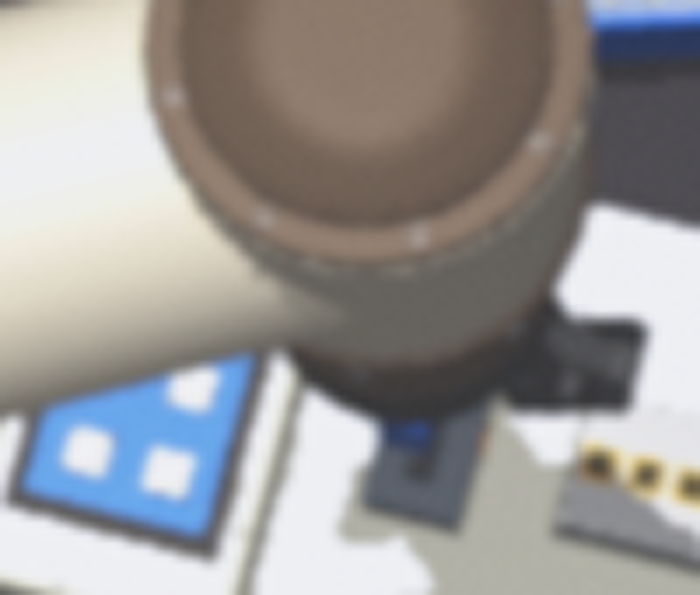

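```bash
cat > m4.py <<'E'
from h import *
import sys
tag,zo,yw,X0,Y0=sys.argv[1],float(sys.argv[2]),np.radians(float(sys.argv[3])),float(sys.argv[4]),float(sys.argv[5])
im=cv2.imread(f"pics/scene{tag}.png");f=im.astype(float)
br=cv2.GaussianBlur(f[...,0]-f[...,2],(0,0),.7);g=cv2.GaussianBlur(cv2.cvtColor(im,cv2.COLOR_BGR2GRAY).astype(float),(0,0),.7)
v=np.array
H=[(v([25,-8,60.]),v([25,-8,101.]),v([0,-1.,0]),1),(v([25,8,60.]),v([25,8,101.]),v([0,1.,0]),1),(v([25,-8,57.]),v([25,8,57.]),v([0,0,-1.]),1)]
best=None
for z in (zo-1.5,zo,zo+1.5):
  best=None
  for dx in(-4,0,4):
    for dy in(-3,0,3):
      r=minimize(lambda p:-score('scene',br,H,p[0],p[1],yw,dz=z,off=2.),[X0+dx,Y0+dy],method='Nelder-Mead',options=dict(xatol=.02,fatol=.01))
      if best is None or r.fun<best.fun:best=r
  print('handle z',z,best.x.round(2),round(-best.fun,1))
  if z==zo:b=best.x
# lateral centre of handle vs blade: fit y only with x fixed
for nm,img,x,hw,zs in (('handle',br,25,8,(62,75)),('handle',br,25,8,(85,100)),('blade',g,20,3,(6,25)),('blade',g,20,3,(8,40))):
    e=[(v([x,-hw,zs[0]]).astype(float),v([x,-hw,zs[1]]).astype(float),v([0,-1.,0]),1),(v([x,hw,zs[0]]).astype(float),v([x,hw,zs[1]]).astype(float),v([0,1.,0]),1)]
    ys=np.arange(-5,5,.1);sc=[score('scene',img,e,b[0]-np.sin(yw)*t,b[1]+np.cos(yw)*t,yw,dz=zo,off=1.5) for t in ys]
    print(nm,zs,'dy(local)',ys[np.argmax(sc)].round(1),round(max(sc),1))
o=cv2.resize(im[140:225,270:370],None,fx=7,fy=7,interpolation=cv2.INTER_CUBIC)
c,s=np.cos(yw),np.sin(yw)
def W(x,y,z):return (b[0]+c*x-s*y,b[1]+s*x+c*y,zo+z)
def pl(P,col):cv2.polylines(o,[((proj('scene',v(P))-[270,140]+.5)*7).astype(np.int32)],True,col,1)
pl([W(25,-8,57),W(25,8,57),W(25,8,102),W(25,-8,102)],(0,0,255));pl([W(25,-8,102),W(25,8,102),W(-25,8,102),W(-25,-8,102)],(0,255,255))
pl([W(20,-3,0),W(20,3,0),W(20,3,57),W(20,-3,57)],(0,255,0))
y2=-.2605
def S(x,y,z,o_=(591.0,-8.9)):
    c2,s2=np.cos(y2),np.sin(y2);y-=3;return(o_[0]+c2*x-s2*y,o_[1]+s2*x+c2*y,z)
pl([S(-21,-4,92),S(21,-4,92),S(21,4,92),S(-21,4,92)],(255,0,255))
cv2.imwrite(f"pics/fit{tag}.png",o)
E
python3 m4.py 7 118.1 -14.8 590 -11
```

```text
handle z 116.6 [546.68  -9.85] 51.6
handle z 118.1 [548.18  -9.72] 51.7
handle z 119.6 [549.71  -9.58] 51.7
handle (62, 75) dy(local) -1.7 60.9
handle (85, 100) dy(local) 3.0 31.6
blade (6, 25) dy(local) 3.8 -0.7
blade (8, 40) dy(local) -4.3 -1.7
```

View pics/fit7.png

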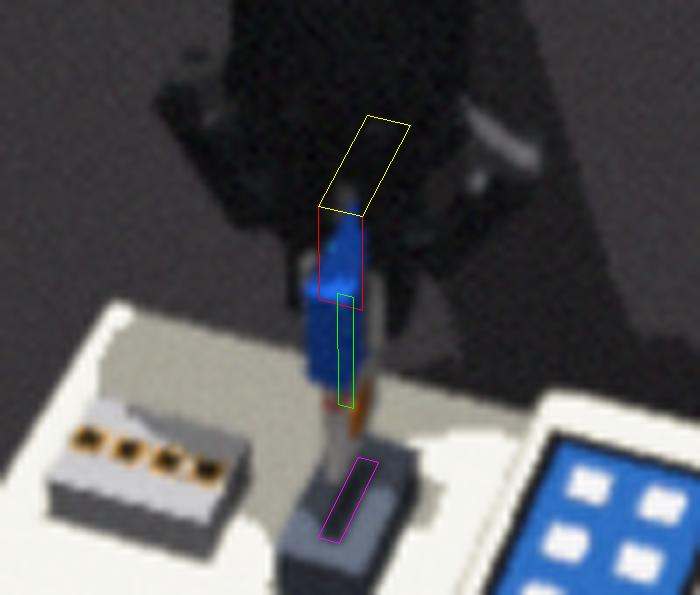

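```bash
sed -i 's/^br=.*GaussianBlur(f/br0=(f/' m4.py; python3 - <<'E'
s=open('m4.py').read().split('\n')
for i,l in enumerate(s):
    if l.startswith('br0='):
        s[i]="br=cv2.GaussianBlur(100*np.clip((f[...,0]-f[...,2])/(f[...,0]+20)/.7,0,1),(0,0),.7);g=cv2.GaussianBlur(cv2.cvtColor(im,cv2.COLOR_BGR2GRAY).astype(float),(0,0),.7)"
open('m4.py','w').write('\n'.join(s))
E
python3 m4.py 7 118.1 -14.8 590 -11
```

```text
handle z 116.6 [587.55  -7.86] 39.4
handle z 118.1 [588.97  -7.7 ] 39.6
handle z 119.6 [590.39  -7.54] 39.8
handle (62, 75) dy(local) -1.6 39.3
handle (85, 100) dy(local) 2.2 28.2
blade (6, 25) dy(local) 0.3 8.8
blade (8, 40) dy(local) 0.9 5.8
```

View pics/fit7.png

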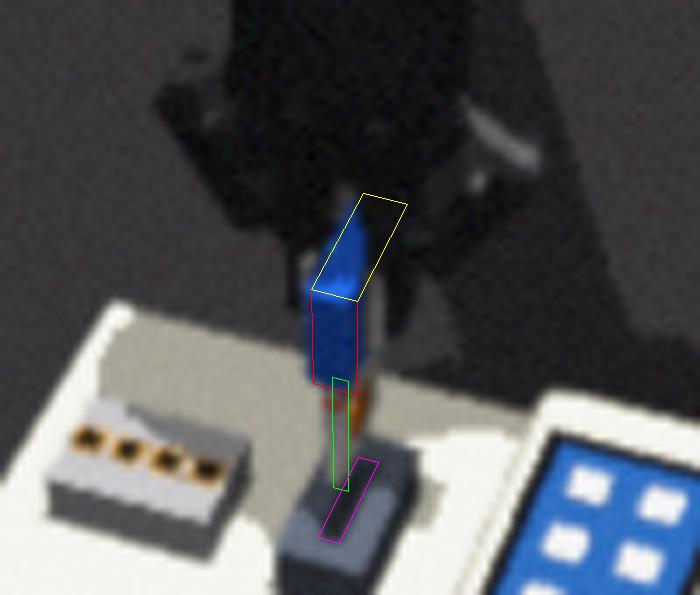

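```bash
python3 - <<'E'
import cv2
im=cv2.imread('pics/scene7.png')
cv2.imwrite('pics/z7.png',cv2.resize(im[165:220,305:340],None,fx=14,fy=10.7,interpolation=cv2.INTER_NEAREST) if 0 else cv2.resize(im[168:212,305:345],None,fx=13,fy=13,interpolation=cv2.INTER_CUBIC))
E
```

```text
(no output)
```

View pics/z7.png

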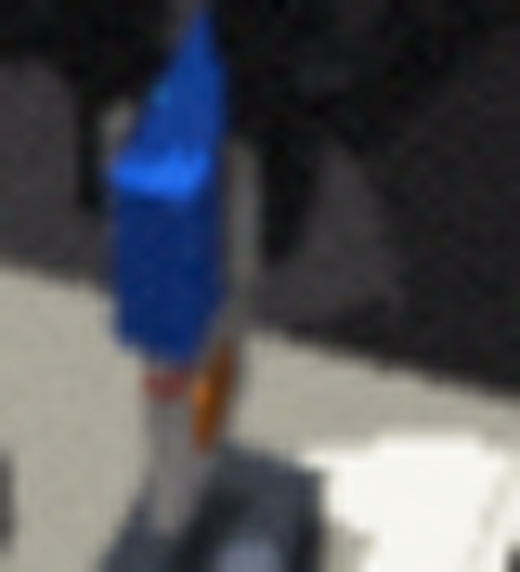

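```bash
cat > m5.py <<'E'
from h import *
import sys
tag,zo,yw,X0,Y0=sys.argv[1],float(sys.argv[2]),np.radians(float(sys.argv[3])),float(sys.argv[4]),float(sys.argv[5])
im=cv2.imread(f"pics/scene{tag}.png");f=im.astype(float)
br=cv2.GaussianBlur(100*np.clip((f[...,0]-f[...,2])/(f[...,0]+20)/.6,0,1),(0,0),.5)
v=lambda *a:np.array(a,float)
H=[(v(25,-8,60),v(25,-8,100),v(0,-1,0),1),(v(25,-8,57),v(25,8,57),v(0,0,-1),1),(v(25,8,57),v(15,8,57),v(0,0,-1),1)]
for z in (zo-1,zo,zo+1):
  best=None
  for dx in(-3,0,3):
    for dy in(-2,0,2):
      r=minimize(lambda p:-score('scene',br,H,p[0],p[1],yw,dz=z,off=2.),[X0+dx,Y0+dy],method='Nelder-Mead',options=dict(xatol=.02,fatol=.01))
      if best is None or r.fun<best.fun:best=r
  print('z',z,best.x.round(2),round(-best.fun,1))
  if z==zo:b=best.x
if len(sys.argv)>6:b=np.array([float(sys.argv[6]),float(sys.argv[7])])
o=cv2.resize(im[168:212,305:345],None,fx=13,fy=13,interpolation=cv2.INTER_CUBIC)
c,s=np.cos(yw),np.sin(yw)
def W(x,y,z):return (b[0]+c*x-s*y,b[1]+s*x+c*y,zo+z)
def pl(P,col):cv2.polylines(o,[((proj('scene',np.array(P))-[305,168]+.5)*13).astype(np.int32)],True,col,1)
pl([W(25,-8,57),W(25,8,57),W(25,8,102),W(25,-8,102)],(0,0,255));pl([W(25,8,57),W(25,8,102),W(-25,8,102),W(-25,8,57)],(0,255,255))
pl([W(20,-3,0),W(20,3,0),W(20,3,57),W(20,-3,57)],(0,255,0));pl([W(20,3,0),W(20,3,57),W(-20,3,57),W(-20,3,0)],(0,255,0))
pl([W(20,-3,43.5),W(20,3,43.5),W(20,3,46.5),W(20,-3,46.5)],(255,255,255))
y2=-.2605;c2,s2=np.cos(y2),np.sin(y2)
def S(x,y,z,o_=(591.0,-8.7)):
    y-=3;return(o_[0]+c2*x-s2*y,o_[1]+s2*x+c2*y,z)
pl([S(-21,-4,92),S(21,-4,92),S(21,4,92),S(-21,4,92)],(255,0,255));pl([S(-33,-17,92),S(33,-17,92),S(33,17,92),S(-33,17,92)],(255,0,255))
cv2.imwrite(f"pics/fit{tag}.png",o)
E
python3 m5.py 7 118.1 -14.8 590 -10
```

```text
z 117.1 [587.42 -10.27] 53.5
z 118.1 [588.37 -10.16] 53.5
z 119.1 [589.26 -10.05] 53.5
```

View pics/fit7.png

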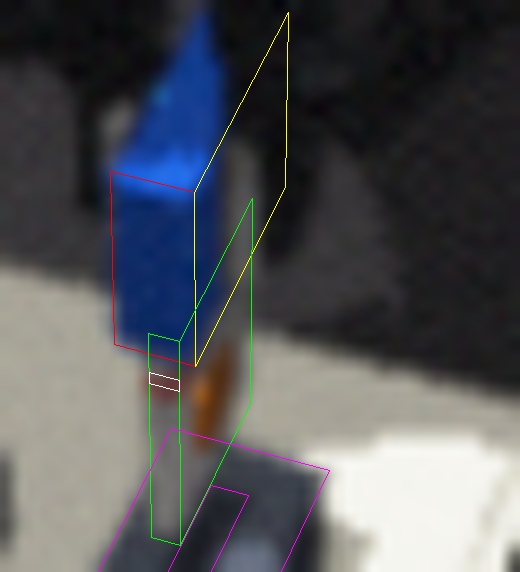

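The model now matches the picture: the paddle is at (588.4,-10.2) in the scene camera and the slot mouth at (590.2,-11.6). I correct by about (+1.6,-1.45) mm, lower to just above the hood and look again.

>>> move_arm(
  targets=[
    [-0.1,0.19,0.5,0,0,0,255],
    [-0.1,0.19,1.2,0,0,0,255],
    [-0.1,0.19,1.8,0,0,0,255],
    [-0.1,0.19,2.1,0,0,0,255],
    [-0.1,0.19,2.2,0,0,0,255],
    [-0.1,0.19,2.2,0,0,0,255],
    [-0.1,0.19,2.2,0,0,0,255],
  ],
)

```text
clock: 17.35
position: [590.3, -12.6, 160.3]
ee_rot: [0.793, 0.61, 0.0, 0.0]
contact_force: [-1.1, 0.5, -1.4]
gripper_width: 15.4
```

```bash
python3 - <<'E'
from h import *
from mv import *
s=st();z=s['position'][2]-64.1;print(z)
im,d=arm.get_image('scene');cv2.imwrite("pics/scene8.png",im)
import os;os.system(f"python3 m5.py 8 {z:.1f} -14.8 590 -11.5")
E
```

```text
z 95.2 [588.09 -12.81] 57.5
z 96.2 [589.01 -12.7 ] 57.5
z 97.2 [589.93 -12.59] 57.5
t 17.35 p [590.29 -12.59 160.26] yaw 75.11 z [ 5.e-04  0.e+00 -1.e+00] F [-1.1  0.5 -1.4] M [-0.07  0.01 -0.08] w 15.4 j [ 0.25  0.39 -0.18  0.   -1.   -2.08]
96.15505328158176
```

View pics/fit8.png

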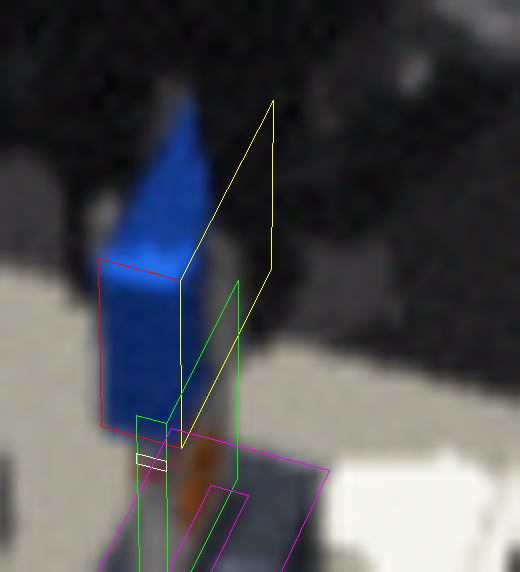

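>>> move_arm(
  targets=[
    [0.12,0.08,0,0,0,0,255],
    [0.12,0.08,0,0,0,0,255],
    [0.12,0.08,0,0,0,0,255],
    [0.12,0.08,0,0,0,0,255],
  ],
)

```text
clock: 17.9
position: [591.2, -11.6, 160.0]
ee_rot: [0.793, 0.61, 0.0, 0.0]
contact_force: [0.5, 0.4, -1.7]
gripper_width: 15.2
```

```bash
sed -i 's/168:212/175:219/;s/\[305,168\]/[305,175]/' m5.py; python3 - <<'E'
from h import *
from mv import *
s=st();z=s['position'][2]-64.1;print(z)
im,d=arm.get_image('scene');cv2.imwrite("pics/scene9.png",im)
import os;os.system(f"python3 m5.py 9 {z:.1f} -14.9 590 -11.5")
st()
E
```

```text
z 94.9 [589.23 -12.19] 57.2
z 95.9 [590.14 -12.1 ] 57.2
z 96.9 [591.06 -12.02] 57.3
t 17.9 p [591.23 -11.64 160.04] yaw 75.11 z [ 1.e-04  0.e+00 -1.e+00] F [ 0.5  0.4 -1.7] M [-0.08  0.05  0.  ] w 15.2 j [ 0.25  0.39 -0.18 -0.   -1.01 -2.08]
95.93886202468087
this script no longer has the robotException ignored in: <_io.TextIOWrapper mode='rw' encoding='UTF-8'>
Traceback (most recent call last):
BrokenPipeError: [Errno 32] Broken pipe
```

View pics/fit9.png

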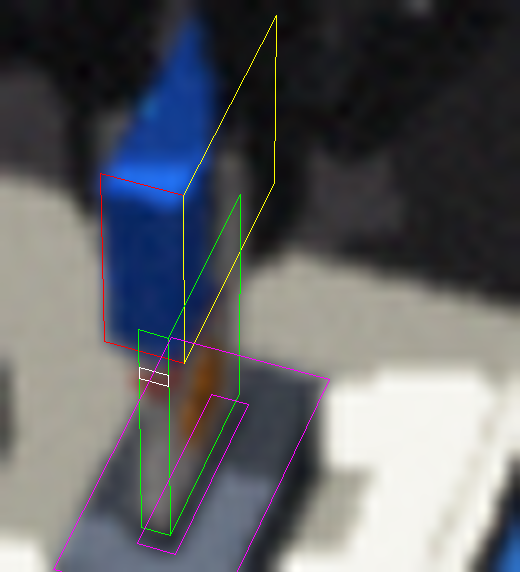

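The paddle is now within about 0.5 mm of the slot, and its foot projects right onto the slot mouth. I nudge it 0.3 mm and lower it gently in.

>>> move_arm(
  targets=[
    [0.03,0,0.2,0,0,0,255],
    [0.03,0,0.4,0,0,0,255],
    [0.03,0,0.6,0,0,0,255],
    [0.03,0,0.75,0,0,0,255],
    [0.03,0,0.75,0,0,0,255],
  ],
)

```text
clock: 18.58
position: [591.2, -11.4, 152.9]
ee_rot: [0.793, 0.61, -0.0, 0.0]
contact_force: [-2.3, 0.5, 1.8]
gripper_width: 15.2
```

```bash
python3 - <<'E'
from mv import *
st()
E
```

```text
t 18.57 p [591.2  -11.36 152.93] yaw 75.12 z [-0.e+00 -1.e-04 -1.e+00] F [-2.3  0.5  1.8] M [ 0.12  0.54 -0.02] w 15.2 j [ 0.25  0.39 -0.19  0.   -0.99 -2.09]
```

There is light contact: -2.3 N in x, so a rounded corner is touching the slot's far end. I shift 1 mm back along the slot and continue.

>>> move_arm(
  targets=[
    [0,-0.05,0,0,0,0,255],
    [0,-0.1,0,0,0,0,255],
    [0,-0.1,0.1,0,0,0,255],
    [0,-0.1,0.1,0,0,0,255],
  ],
)

```text
clock: 19.08
position: [589.8, -11.1, 151.0]
ee_rot: [0.793, 0.609, -0.001, -0.0]
contact_force: [-1.6, 0.9, -0.8]
gripper_width: 15.7
```

```bash
python3 - <<'E'
from mv import *
st()
E
```

```text
t 19.07 p [589.81 -11.07 150.96] yaw 75.1 z [-0.0015  0.     -1.    ] F [-1.6  0.9 -0.8] M [ 0.15  0.47 -0.05] w 15.7 j [ 0.26  0.39 -0.19 -0.   -0.99 -2.09]
```

>>> move_arm(
  targets=[
    [0,-0.05,0.15,0,0,0,255],
    [0,-0.05,0.3,0,0,0,255],
    [0,-0.05,0.45,0,0,0,255],
    [0,-0.05,0.45,0,0,0,255],
  ],
)

```text
clock: 19.58
position: [589.5, -11.0, 146.5]
ee_rot: [0.793, 0.609, -0.0, -0.0]
contact_force: [-2.3, 1.3, -1.1]
gripper_width: 15.3
```

```bash
python3 - <<'E'
from mv import *
st()
E
```

```text
t 19.57 p [589.45 -11.01 146.55] yaw 75.1 z [-0.0011 -0.     -1.    ] F [-2.3  1.3 -1.1] M [ 0.12  0.69 -0.05] w 15.3 j [ 0.26  0.4  -0.2  -0.   -0.98 -2.09]
```

>>> move_arm(
  targets=[
    [0,-0.06,0.3,0,0,0,255],
    [0,-0.06,0.6,0,0,0,255],
    [0,-0.06,0.9,0,0,0,255],
    [0,-0.06,1.2,0,0,0,255],
    [0,-0.06,1.4,0,0,0,255],
    [0,-0.06,1.4,0,0,0,255],
  ],
)

```text
clock: 20.32
position: [589.3, -10.8, 132.6]
ee_rot: [0.793, 0.61, -0.0, -0.0]
contact_force: [-1.9, 0.2, -2.0]
gripper_width: 15.6
```

```bash
python3 - <<'E'
from mv import *
st()
E
```

```text
t 20.32 p [589.28 -10.81 132.62] yaw 75.11 z [-2.e-04 -0.e+00 -1.e+00] F [-1.9  0.2 -2. ] M [0.11 0.42 0.01] w 15.6 j [ 0.26  0.41 -0.22 -0.   -0.94 -2.09]
```

>>> move_arm(
  targets=[
    [0,-0.04,0.3,0,0,0,255],
    [0,-0.04,0.7,0,0,0,255],
    [0,-0.04,1.1,0,0,0,255],
    [0,-0.04,1.5,0,0,0,255],
    [0,-0.04,1.8,0,0,0,255],
    [0,-0.04,1.9,0,0,0,255],
    [0,-0.04,1.9,0,0,0,255],
  ],
)

```text
clock: 21.2
position: [589.0, -10.7, 114.0]
ee_rot: [0.793, 0.61, 0.0, 0.0]
contact_force: [-0.3, -0.8, -1.6]
gripper_width: 15.4
```

```bash
python3 - <<'E'
from h import *
from mv import *
s=st();im,d=arm.get_image('scene');cv2.imwrite("pics/scene10.png",im)
cv2.imwrite('pics/z10.png',cv2.resize(im[178:222,300:350],None,fx=13,fy=13,interpolation=cv2.INTER_CUBIC))
im,d=arm.get_image('top');cv2.imwrite("pics/top10.png",im)
E
```

```text
t 21.2 p [589.03 -10.71 114.01] yaw 75.11 z [ 2.e-04 -1.e-04 -1.e+00] F [-0.3 -0.8 -1.6] M [-0.01  0.04 -0.03] w 15.4 j [ 0.26  0.43 -0.24  0.   -0.9  -2.09]
```

View pics/z10.png

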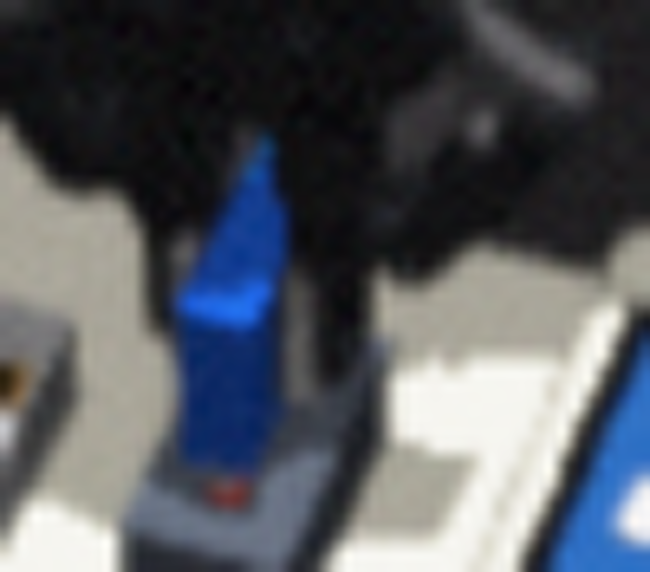

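Forces are down to the paddle's own weight. The red line shows at (317,215), just above the hood top. Before the last step I check the height with the image fit.

```bash
sed -i 's/175:219/182:226/;s/\[305,175\]/[305,182]/' m5.py; python3 m5.py 10 49.9 -14.9 589 -11
python3 - <<'E'
import sys;sys.path.insert(0,'.')
from h import *
im=cv2.imread('pics/scene10.png').astype(int)
print('red excess rows 210-219, cols 314-321');print((im[209:220,314:322,2]-im[209:220,314:322,0]))
for z in (92,93.5,95,96.5,98):
    c,s=np.cos(-.26),np.sin(-.26);x,y=589.2+20*c,-11.2+20*s
    print(z,proj('scene',[x,y,z]).round(2))
E
```

```text
z 48.9 [588.54 -10.83] 56.4
z 49.9 [589.42 -10.72] 56.4
z 50.9 [590.28 -10.62] 56.4
red excess rows 210-219, cols 314-321
[[-71 -92 -88 -87 -90 -86 -72 -51]
 [-74 -84 -89 -90 -86 -87 -68 -41]
 [-74 -89 -86 -84 -86 -86 -59 -22]
 [-78 -87 -81 -89 -88 -77 -43 -18]
 [-53 -67 -63 -73 -75 -66 -27 -19]
 [-18 -23 -20 -29 -29 -36 -22 -25]
 [-18  -5  23  26  35  -1 -22 -27]
 [-19  -9  24  48  41  -7 -27 -26]
 [-26 -23 -16 -10 -10 -21 -27 -27]
 [-27 -28 -25 -26 -29 -25 -26 -26]
 [-29 -24 -27 -24 -26 -26 -26 -25]]
92 [[316.89 216.14]]
93.5 [[316.89 215.75]]
95 [[316.88 215.37]]
96.5 [[316.88 214.99]]
98 [[316.87 214.6 ]]
```

View pics/fit10.png

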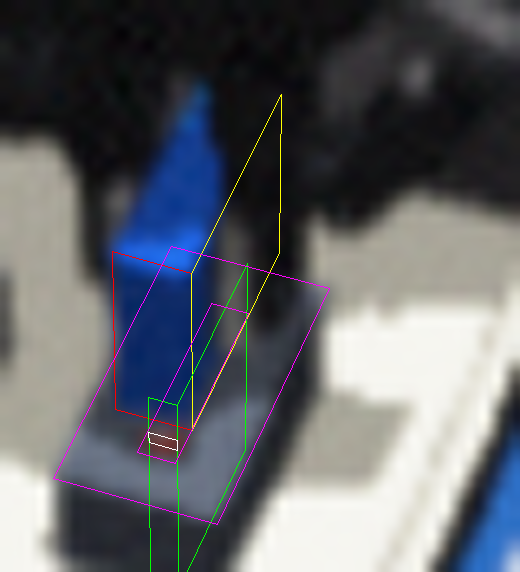

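The overlay agrees with the kinematics: the red line's middle is at z = 94.9 mm, so it needs to come down 2.9 mm more.

>>> move_arm(
  targets=[
    [0,0,0.1,0,0,0,255],
    [0,0,0.2,0,0,0,255],
    [0,0,0.28,0,0,0,255],
    [0,0,0.28,0,0,0,255],
    [0,0,0.28,0,0,0,255],
    [0,0,0.28,0,0,0,255],
  ],
)

```text
clock: 22.05
position: [588.9, -10.7, 111.2]
ee_rot: [0.793, 0.61, 0.0, 0.0]
contact_force: [-0.6, -0.1, -1.1]
gripper_width: 15.8
```

```bash
python3 - <<'E'
from h import *
from mv import *
s=st();im,d=arm.get_image('scene');cv2.imwrite("pics/scene11.png",im)
cv2.imwrite('pics/z11.png',cv2.resize(im[178:228,275:350],None,fx=10,fy=10,interpolation=cv2.INTER_CUBIC))
P=cloud('scene',d);x,y,z=np.moveaxis(P,-1,0)
hsv=cv2.cvtColor(im,cv2.COLOR_BGR2HSV)
i2=im.astype(int);print(i2[209:221,314:322,2]-i2[209:221,314:322,0])
q=(abs(x-568)<15)&(abs(y+90.6)<20);print('block z',np.median(z[q]))
E
z=$(python3 -c "print(111.1-64.1)"); python3 m5.py 11 $z -14.9 589 -11
```

```text
t 22.05 p [588.92 -10.7  111.25] yaw 75.11 z [ 1.e-04  0.e+00 -1.e+00] F [-0.6 -0.1 -1.1] M [-0.02 -0.03  0.05] w 15.8 j [ 0.26  0.43 -0.24  0.   -0.89 -2.09]
[[-70 -92 -88 -87 -88 -84 -73 -47]
 [-75 -83 -89 -88 -85 -86 -74 -54]
 [-76 -87 -85 -92 -86 -89 -70 -43]
 [-77 -86 -86 -89 -87 -83 -58 -27]
 [-66 -82 -83 -82 -84 -81 -43 -20]
 [-30 -51 -59 -60 -71 -58 -29 -26]
 [-16 -13  -1 -11 -23 -21 -22 -26]
 [-18  -9  26  28  19  -8 -28 -27]
 [-27 -20   0  15   3 -18 -30 -29]
 [-25 -26 -28 -26 -27 -27 -27 -26]
 [-24 -25 -28 -27 -25 -28 -24 -25]
 [-15 -15 -20 -25 -24 -25 -24 -23]]
block z 83.11573884538622
z 46.0 [587.93 -10.94] 56.4
z 47.0 [588.82 -10.83] 56.5
z 48.0 [589.62 -10.74] 56.5
```

View pics/z11.png

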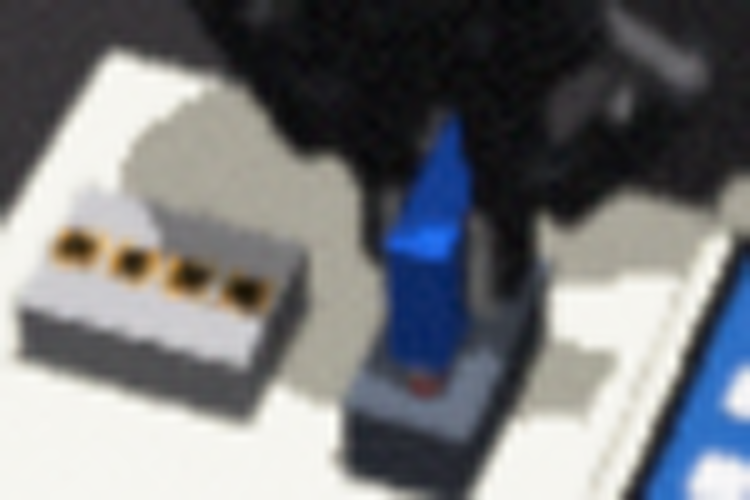

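View pics/scene11.png

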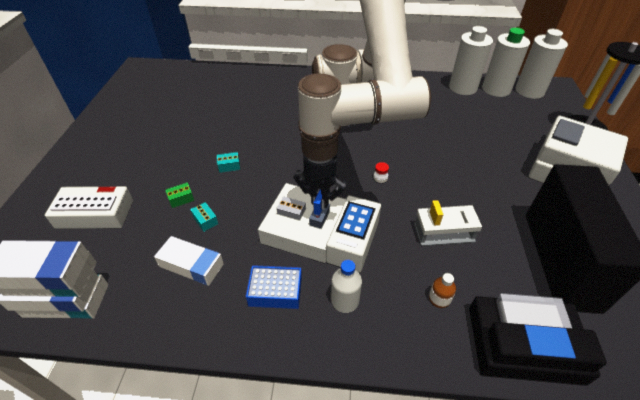

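The red line sits right at the hood top, about half of it showing at (317,216). The handle stands clear, the block is seated, and the yellow paddle and the other items are where they were. I hand it in.

```bash
python3 - <<'E'
from mv import *
s=st()
from bench import arm
print(arm.job_done())
E
```

```text
t 22.1 p [588.9  -10.71 111.23] yaw 75.11 z [ 0. -0. -1.] F [-0.9  0.4 -0.7] M [ 0.02 -0.03 -0.04] w 15.6 j [ 0.26  0.43 -0.24  0.   -0.89 -2.09]
the job is handed in; nothing more can be done
None
```

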